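Seal a gel tray in its casting frame with the wedge

ROBOT

A 7-joint arm with a two-finger parallel gripper is mounted at the origin on a cart in front of the work surface, level with it; the furniture and walls round the work are solid. World frame = base frame: x ahead of the robot, y to its left, z up, the work surface at z = 0. Lengths are in m, angles in rad, forces in N, time in s.
With the tool pointing down it reaches from about 0.35 to 0.9 m from the base axis. Payload 8.1 kg.
Tool frame: the origin (TCP) lies at the very end of the fingers, on their centre line; the grasp point (between the pads) lies 19 mm behind it; x points along the fingers, z is the direction in which the jaws open and shut, and the axes are right-handed (so a half turn about x gives the same grasp; the last joint's range is limited). The gripper opens to 85 mm and grips with 20 to 120 N. Pads are 22 mm wide; open, the fingers measure 114 mm over their backs; the gripper's body (76 mm by 85 mm) begins 54 mm behind the grasp point. The pads swing forward as they close: fully open they stand 13 mm farther back than shut.
Start: joints at [-1.291, 0.434, 0.025, 1.573, -0.012, 1.134, -0.075], TCP at [0.233, 0.58, 0.231] pointing down, gripper open.
Joint ranges: [-2.62, 2.62], [-0.44, 2.09], [-1.27, 1.32], [0.08, 2.57], [-1.32, 4.46], [0.12, 2], [-2.74, 2.74]. Speed limits (rad/s): [2.22, 2.22, 3.01, 3.01, 3.14, 3.14, 3.14].

INTERFACE

Orientations are given as a unit quaternion [w, x, y, z].
In Python, from bench import sensors, viewer, env gives the robot as it stands. The module is installed in compiled form; this text tells all that it offers.
- The arm moves only by the shell command python3 -m pendant 'ROWS' [OPENING] [FORCE]. ROWS is JSON, a list of rows, each a list of 4 numbers: the shift along the tool's x, y, z in mm, then the turn about the tool's x in rad. In form: [[dx, dy, dz, twist], ...]. A call has 1 to 5 rows; each row shifts and turns the pose as measured when the row begins, along the tool's axes as they then stand; what a row does not reach is not made up. A row lasts 1/10 s, in which the tool goes at most 50 mm and 8.59 degrees, less where a joint would pass 70% of its speed; a pose out of reach is approached as far as the arm can. A call is refused whole if a number of a shift passes 50 or a number of a turn 0.15, either way. A call with a gripper value outside its range is refused whole. OPENING is the closure, from -1 (fully open) to 1 (shut), set as the call begins (- or left out, the last holds). The fingers move at their own pace and stop on an object; FORCE is the grip in N (left out, the last holds). Time passes only in rows, so rows that do not move let the fingers close. It gives the time, the measured TCP pose, the force and the opening at its end, in the units of the state.
- sensors.sense(): the state, without advancing time (a new reading comes with each control period).
- viewer.get_image(name): name is "scene" or "top" or "wrist"; returns (picture, depth): 400x640x3 uint8, red, green, blue; 400x640 float32, m along the optical axis (not along the pixel's ray), 0 where there is no reading.
- viewer.calibration(name): a dict with "vfov" (degrees; the focal length in pixels is half the picture's height over the tangent of half this angle, whatever the lens; pixels are square), "cx", "cy" (the principal point, pixels), "cam_to_world" (4x4, takes a point from camera to world coordinates). Camera axes: x right, y down, z forward; pixel columns grow to the right and rows downward; lengths in m; the calibration is good to about 2 mm. A picture is of the moment at which its call begins: read the wrist's pose just before it. calibration takes no time and is no camera call; for the wrist camera it gives the pose at the moment of the call.
- env.finish_job(): hands the job in, once; it reports no verdict.
The state is a dict: "clock": time; "q": joint angles; "joint_vel": joint speeds; "tau": joint torques, N m; "ee_pos": TCP position; "orientation": TCP orientation; "wrist_force": force on the tool from outside, world axes, zero at the start; "ft_torque": the same for the moment, N m; "finger_gap": finger opening in m.
Only numpy, scipy, OpenCV 4.12 (cv2) and the standard library are available. Lean on these libraries where they do the work, as an engineer would, in place of code of your own. Each camera call takes 0.05 s, during which the arm holds its last target.

TASK

Get the casting frame ready for pouring a gel: lay the tray flat on its bed between the sliding dam and the sprung end plate, then start the wedge, thin end first, in the slot between the dam and the bevelled stop, and let go of it. Then tap or press the wedge in by the end of its tang until it stops moving forward and the sprung end plate is pushed fully back. Go gently, because too hard a squeeze cracks the tray; leave the other things where they stand.

Things in the scene. Friction and masses are not known exactly. Their poses are not given: they have to be found in the camera images.
- caster: gel casting frame, fixed on the bench; origin at bench level. x runs along the tray bed, y is the way the wedge is driven, z up. Grey base plate, upper face 12 mm up, x -105 to +95, y -48 to +48 mm. On it along +x: aluminium stop (x -98 to -64, y -35 to +35, 36 mm high), wedge slot, sliding dam, tray bed, sprung end plate (33 mm high), end block (x 80 to 94, 36 mm high)
- slot_mouth (a point): middle of the wedge slot's wide end, on the base plate's upper face, at frame x -62, y -35 mm; axes as the frame. With the dam back the slot is about 18.5 mm wide here, narrowing evenly to 4.5 mm 70 mm on along +y (1 in 5, all on the stop's side); open above and at both ends. The stop is bolted in slotted holes up to 2.2 mm off in x: how deep the wedge goes varies by 11 mm either way
- tongue (a point): middle of the part of the base plate in front of the slot, on which the wedge slides in, at frame x -66, y -80 mm, on its upper face; axes as the frame. It is 62 mm wide and reaches from the slot's mouth out to y -118 mm; nothing stands on it
- tray_bed (a point): middle of the empty tray bed, on the base plate's upper face, at frame x 14, y 0; axes as the frame. The bed is 108 mm long (x -40 to +68) between the dam's and the end plate's rubber faces, 8 mm more than the tray, with a 4 mm high guide strip along each side (68 mm apart, x -21 to +49 mm)
- dam (a joint): sliding dam, 76 mm wide, 34 mm high, 12 mm thick: its position in m, 0 fully back (its back at frame x -52 mm, parallel to y), growing as the wedge drives it along +x; about 1 N of friction. About 0.0105 when all is tight
- end_plate (a joint): travel of the sprung end plate in m: 0 at rest, growing as the tray is pressed against it, 0.0025 at its stop; 2 N to start it, 12 N to push it fully back
- tray_center (a point): centre of the loose gel tray, half-way up: clear plastic, 100 mm long (its x), 60 mm wide (its y), 25 mm high, floor and the two long side walls 4 mm thick, ends open, four small white comb marks on the walls; 0.12 kg. It lies flat on the bench at first; either way round will do
- wedge_center (a point): a point in the loose white plastic wedge, half-way up, 60 mm behind its tip: 125 mm long (its y), 30 mm high, 0.09 kg, lying on the bench in its working attitude. Thin tip, 8 mm, at y +60; it thickens 1 in 5 back to 25 mm at y -25. Its +x face is flat, at x +12 mm, and goes against the dam; the -x face has the taper. 10 to 14 N on its end drives it home; over about 28 N overloads the tray; friction holds it there when let go
- wedge_tang (a point): middle of the wedge's straight tang, half-way up, at wedge x 0, y -45 mm; axes as the wedge. The tang is 16 mm thick (x -8 to +8), 30 mm high, from y -25 to its flat end at y -65 mm: grip it here, tap on its end. With the wedge home it stands only 9 to 31 mm out of the slot, mostly too little for fingers to hold
- flask: bystander: stoppered glass conical flask, 68 mm wide, 129 mm high, origin under its centre
- reagent_bottle: bystander: amber bottle with a black cap, 60 mm wide, 110 mm high, origin under its centre
- lab_timer: bystander: white square timer standing on edge, 62 mm high, origin under its centre
Mind the look-alikes: they are no part of the job. Of the things shaped like the part that bears tray_center, the clear one is meant.

How it is judged:
On the way, in this order (a step that is already met when the one before it is completed fails the run):
1. the tray lies flat on its bed, with the end plate not yet pressed back (x of tray_center in the frame of caster between 0.006 and 0.025 m and y of tray_center in the frame of caster between -0.0055 and 0.0055 m and z of tray_center in the frame of caster between 0.0225 and 0.0275 m and angle between tray_center's own z axis and vertical below 0.06 rad and value of joint end_plate below 0.0012 m), for 0.2 s.
2. the wedge stands started in the slot, its tip at least 10 mm inside, let go of, and the end plate not yet pressed back (all of step 1 and x of wedge_center in the frame of caster between -0.078 and -0.05 m and z of wedge_center in the frame of caster between 0.024 and 0.03 m and angle between wedge_center's own z axis and vertical below 0.08 rad and angle between the y axis of wedge_center and the y axis of caster, either way round below 0.2 rad and y of wedge_center in the frame of caster between -0.085 and -0.01 m and contact force between the fingers and wedge below 0.05 N), for 0.2 s.
3. the wedge is driven until the end plate is pushed back (value of joint end_plate above 0.0022 m), for 0.2 s.
At the end, for the whole second after the job is handed in: The tray lies flat on its bed (within 5.5 mm of the middle across it), the wedge lies flat in the slot, wedged and at rest, and the sprung end plate is held back by at least 2.2 of its 2.5 mm (x of tray_center in the frame of caster between 0.006 and 0.025 m and y of tray_center in the frame of caster between -0.0055 and 0.0055 m and z of tray_center in the frame of caster between 0.0225 and 0.0275 m and angle between tray_center's own z axis and vertical below 0.06 rad and x of wedge_center in the frame of caster between -0.078 and -0.05 m and z of wedge_center in the frame of caster between 0.024 and 0.03 m and angle between wedge_center's own z axis and vertical below 0.08 rad and angle between the y axis of wedge_center and the y axis of caster, either way round below 0.2 rad and value of joint end_plate above 0.0022 m and linear speed of each of wedge, tray below 0.005 m/s); the robot touches nothing.
It fails at once if the tray is squeezed with more than 40 N between dam and end plate (contact force between tray and dam above 40 N or contact force between tray and end_plate above 40 N).
It fails at once if a bystander (flask, bottle or timer) is moved by more than 15 mm (distance of any of flask, reagent_bottle, lab_timer from where it was at the start of the episode above 0.015 m).
It also fails if it takes over 72 s, if anything falls off the work surface, if the arm or the gripper's body presses on something with over 40 N, if the wrist force passes 120 N, or if a joint passes its speed limit or range.

## Working session

There is one attempt and no reset: what is moved stays moved. The work goes in short steps, Python scripts to look and compute and a shell command to move; the robot and the scene stay as the last step left them, time stands still between calls to the robot, and variables do not carry over. Pictures are saved under pics/ and viewed, and the job is handed in when it is done.

```bash
mkdir -p pics
python3 - <<'E'
from bench import sensors, viewer, env
import cv2, numpy as np
s=sensors.sense()
print(s)
for n in ["scene","top"]:
    im,d=viewer.get_image(n)
    cv2.imwrite(f"pics/{n}0.png",im[:,:,::-1]); np.savez(f"{n}0.npz",im=im,d=d,**{k:np.array(v) for k,v in viewer.calibration(n).items()})
    print(n,viewer.calibration(n))
E
```

```text
{'clock': 0.0, 'q': array([-1.29061023,  0.43523271,  0.02494762,  1.57410828, -0.01158888,
        1.13397921, -0.07508493]), 'joint_vel': array([-0.00047321,  0.00153574, -0.00064866,  0.00165865, -0.00122703,
        0.00153246,  0.00186465]), 'tau': array([-5.69616022e-04, -6.70459700e+01,  1.02471694e+00, -3.16224253e+01,
        1.54140545e-02,  1.23375293e-02, -1.30946680e-05]), 'ee_pos': array([0.23329509, 0.57928085, 0.2305153 ]), 'orientation': array([ 0.58555513, -0.39610258,  0.58642213,  0.39539477]), 'wrist_force': array([-0.10080336, -0.21526466,  0.05987886]), 'ft_torque': array([-0.06723261,  0.00262916, -0.0421833 ]), 'finger_gap': 0.08540850707082868}
scene {'vfov': 52.60943995715566, 'cx': 331.836093476383, 'cy': 203.74283407882365, 'cam_to_world': array([[ 0.57920257, -0.4208696 ,  0.69813549, -0.45446791],
       [-0.81485259, -0.27450909,  0.51054874, -0.56850465],
       [-0.02322991, -0.86458865, -0.50194305,  0.79369347],
       [ 0.        ,  0.        ,  0.        ,  1.        ]])}
top {'vfov': 54.35588101692317, 'cx': 318.24795984709243, 'cy': 201.2856167977234, 'cam_to_world': array([[ 2.89911039e-03, -9.95002889e-01,  9.98040384e-02,
         4.43693553e-01],
       [-9.99861058e-01, -1.24592596e-03,  1.66226506e-02,
         1.64975224e-01],
       [-1.64152369e-02, -9.98383623e-02, -9.94868253e-01,
         1.70091715e+00],
       [ 0.00000000e+00,  0.00000000e+00,  0.00000000e+00,
         1.00000000e+00]])}
```

View pics/scene0.png

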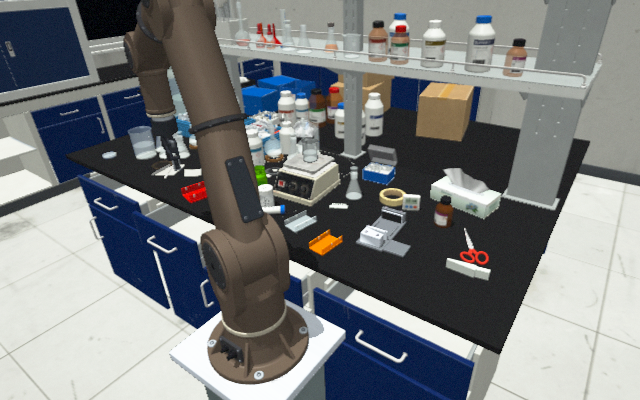

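View pics/top0.png

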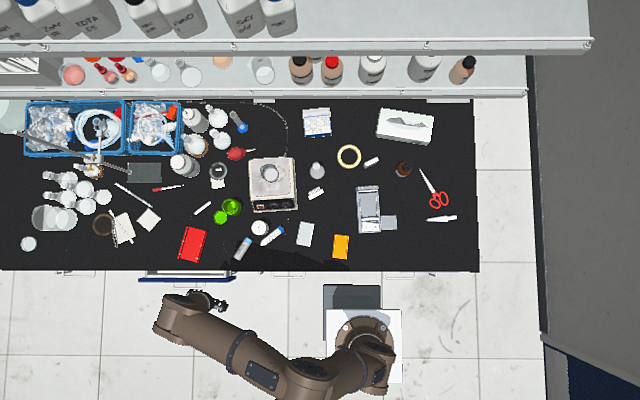

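Candidates for the tray: clear at top (305,234), orange (341,247), red (192,245). For the wedge: white at (442,218), small whites at (371,161), (315,193), (202,208). Close crops next.

Run:
```python
import cv2
a=cv2.imread("pics/top0.png"); b=cv2.imread("pics/scene0.png")
cv2.imwrite("pics/topc.png",cv2.resize(a[140:275,280:480],None,fx=4,fy=4,interpolation=cv2.INTER_CUBIC))
cv2.imwrite("pics/scc.png",cv2.resize(b[150:290,270:510],None,fx=3.3,fy=3.3,interpolation=cv2.INTER_CUBIC))
```

```text
(no output)
```

View pics/topc.png

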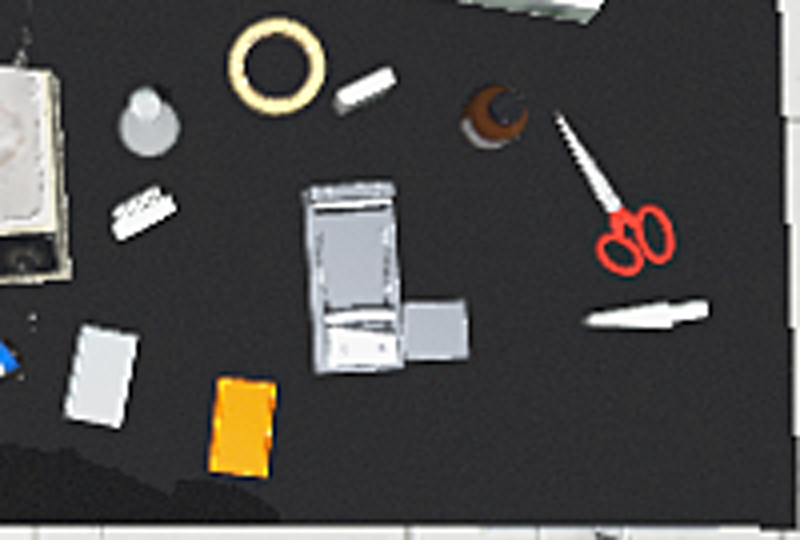

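View pics/scc.png

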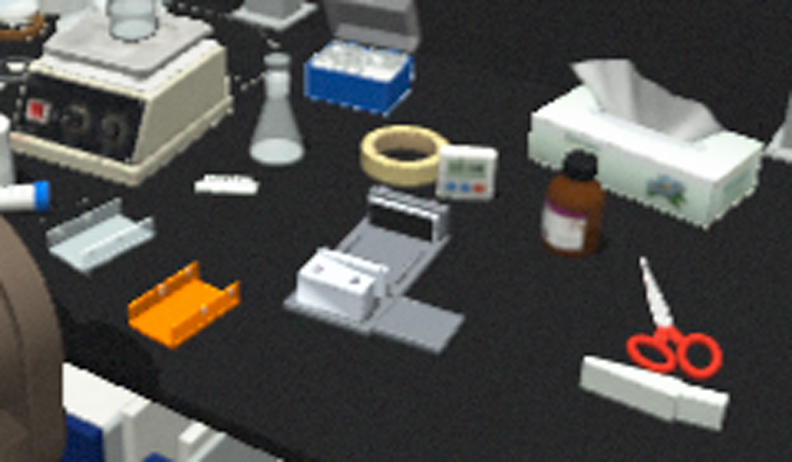

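The clear tray is at top (305,234)/scene (300,221), a channel with two side walls. The orange (341,247) and red (192,245) ones are decoys. The wedge is the white stepped bar at (442,218), tip to the left. The caster is at (369,209), with its tongue at (389,223).

```bash
cat > h.py <<'E'
import numpy as np, cv2
from scipy.spatial.transform import Rotation as R
def rays(cal,px):
    px=np.atleast_2d(np.array(px,float)); f=200/np.tan(np.radians(float(cal["vfov"]))/2)
    T=np.array(cal["cam_to_world"]); d=np.c_[(px[:,0]-cal["cx"])/f,(px[:,1]-cal["cy"])/f,np.ones(len(px))]
    return T[:3,3],d@T[:3,:3].T,d,T
def on_plane(cal,px,z):
    o,w,_,_=rays(cal,px); return o+w*((z-o[2])/w[:,2])[:,None]
def project(cal,P):
    T=np.linalg.inv(np.array(cal["cam_to_world"])); P=np.atleast_2d(P); c=P@T[:3,:3].T+T[:3,3]
    f=200/np.tan(np.radians(float(cal["vfov"]))/2)
    return np.c_[c[:,0]/c[:,2]*f+cal["cx"],c[:,1]/c[:,2]*f+cal["cy"]]
def cloud(cal,d):
    v,u=np.mgrid[0:d.shape[0],0:d.shape[1]]; o,w,_,_=rays(cal,np.c_[u.ravel(),v.ravel()])
    return (o+w*d.ravel()[:,None]).reshape(d.shape+(3,))
def tool():
    from bench import sensors
    s=sensors.sense(); q=s["orientation"]; M=R.from_quat([q[1],q[2],q[3],q[0]]).as_matrix()
    return s,np.array(s["ee_pos"]),M
def snap(n,tag):
    from bench import viewer
    c=viewer.calibration(n); im,d=viewer.get_image(n)
    cv2.imwrite(f"pics/{tag}.png",im[:,:,::-1]); np.savez(f"{tag}.npz",im=im,d=d,**{k:np.array(v) for k,v in c.items()})
    return im,d,c
def load(tag):
    z=np.load(tag+".npz"); return z["im"],z["d"],{k:z[k] for k in ["vfov","cx","cy","cam_to_world"]}
def goto(P,z_dir=None,grasp=False):
    """print tool-frame shift (mm) and twist to bring TCP to world P, tool z to z_dir"""
    s,p,M=tool(); t=0
    print("clock",s["clock"],"tcp",p.round(4),"zax",M[:,2].round(3),"xax",M[:,0].round(4),"F",np.round(s["wrist_force"],1),"gap",round(s["finger_gap"],4))
    if z_dir is not None:
        z=np.array(z_dir,float)
        if z@M[:,2]<0: z=-z
        l=M.T@z; t=np.arctan2(-l[1],l[2]) # rot about x by t takes z to (0,-sin,cos)
        print("twist",round(t,4),"or",round(t-np.sign(t)*np.pi,3))
    d=M.T@(np.array(P)-p)*1000
    print("shift now axes mm",d.round(1))
    if z_dir is not None: print("shift after twist",(R.from_euler('x',t).as_matrix().T@d).round(1))
E
python3 - <<'E'
from h import *
im,d,c=load("top0")
for n,p,z in [("tray",(305,234),.02),("caster",(369,209),.02),("tongue",(389,223),.012),("wedge",(442,218),.03),("flask",(317,171),.1),("bottle",(403,170),.1),("timer",(371,161),.06)]:
    print(n,on_plane(c,p,z).round(3), cloud(c,d)[p[1],p[0]].round(3))
s,p,M=tool(); print(M.round(3))
from bench import viewer
cw=viewer.calibration("wrist"); print({k:np.round(v,3) for k,v in cw.items()})
print("cam in tool", (M.T@(cw["cam_to_world"][:3,3]-p)).round(3), (M.T@cw["cam_to_world"][:3,:3]).round(3))
goto([0.42,.19,.3],[0,1,0])
E
```

```text
tray [[0.471 0.25  0.02 ]] [0.471 0.25  0.006]
caster [[ 0.579 -0.026  0.02 ]] [ 0.58  -0.027  0.01 ]
tongue [[ 0.519 -0.113  0.012]] [ 0.519 -0.113  0.01 ]
wedge [[ 0.54  -0.336  0.03 ]] [ 0.54  -0.335  0.031]
flask [[0.731 0.197 0.1  ]] [0.736 0.198 0.073]
bottle [[ 0.735 -0.16   0.1  ]] [ 0.738 -0.163  0.086]
timer [[ 0.781 -0.032  0.06 ]] [ 0.781 -0.032  0.064]
[[-0.    -0.928  0.374]
 [-0.001  0.374  0.928]
 [-1.    -0.    -0.001]]
{'vfov': np.float64(61.148), 'cx': np.float64(320.604), 'cy': np.float64(199.158), 'cam_to_world': array([[ 0.374,  0.888,  0.267,  0.164],
       [ 0.927, -0.358, -0.109,  0.607],
       [-0.001,  0.289, -0.957,  0.373],
       [ 0.   ,  0.   ,  0.   ,  1.   ]])}
cam in tool [-0.143  0.075 -0.   ] [[-0.    -0.289  0.957]
 [-0.001 -0.957 -0.289]
 [ 1.    -0.001 -0.   ]]
clock 0.1 tcp [0.2334 0.5793 0.2306] zax [ 0.374  0.928 -0.001] xax [-4.0e-04 -1.4e-03 -1.0e+00] F [ 1.  -0.4 -0.4] gap 0.0857
twist -0.3829 or 2.759
shift now axes mm [ -68.9 -318.6 -291.5]
shift after twist [ -68.9 -186.6 -389.4]
```

```bash
python3 -m pendant '[[-15,0,0,-0.13],[-15,0,0,-0.13],[-15,0,0,-0.12],[-5,-20,-44,0],[-5,-20,-44,0]]' -1
python3 -m pendant '[[-5,-20,-44,0],[-5,-20,-44,0],[-5,-20,-44,0],[-5,-20,-44,0],[-5,-20,-44,0]]'
python3 - <<'E'
from h import *
goto([0.42,.19,.3],[0,1,0]); snap("wrist","w1"); goto([0.42,.19,.3],[0,1,0])
E
```

```text
clock: 0.6
ee_pos: [0.2697, 0.4935, 0.2831]
orientation: [-0.491, 0.506, -0.497, -0.505]
wrist_force: [1.8, -0.3, 0.2]
finger_gap: 0.0852
clock: 1.1
ee_pos: [0.376, 0.2683, 0.3085]
orientation: [-0.49, 0.507, -0.497, -0.506]
wrist_force: [1.1, 0.4, 0.2]
finger_gap: 0.0854
clock 1.1 tcp [0.376  0.2683 0.3085] zax [-0.026  1.    -0.008] xax [-0.0067 -0.0083 -0.9999] F [1.1 0.4 0.2] gap 0.0854
twist 0.0258 or -3.116
shift now axes mm [  8.8 -42.  -79.3]
shift after twist [  8.8 -44.  -78.2]
clock 1.15 tcp [0.3804 0.2602 0.3095] zax [-0.016  1.    -0.011] xax [-0.0043 -0.0111 -0.9999] F [ 3.6 -8.5  0.2] gap 0.0851
twist 0.0164 or -3.125
shift now axes mm [ 10.1 -38.5 -70.7]
shift after twist [ 10.1 -39.6 -70.1]
```

View pics/w1.png

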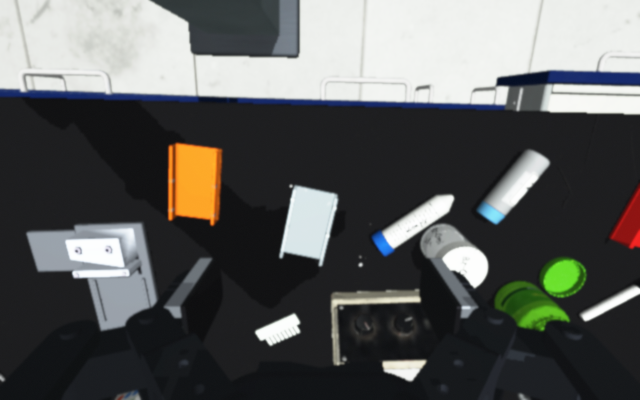

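```bash
python3 -m pendant '[[0,-12,0,0.016],[0,-12,0,0],[0,0,0,0]]'
python3 - <<'E'
from h import *
snap("wrist","w2"); im,d,c=load("w2"); goto([0.47,.25,.1],[0,1,0])
cv2.imwrite("pics/w2c.png",cv2.resize(im[100:260,220:400,::-1],None,fx=4.2,fy=3.7,interpolation=cv2.INTER_CUBIC)) if 0 else cv2.imwrite("pics/w2c.png",cv2.resize(im[90:240,220:400,::-1],None,fx=4,fy=4,interpolation=cv2.INTER_CUBIC))
E
```

```text
clock: 1.45
ee_pos: [0.4069, 0.2588, 0.3094]
orientation: [0.498, -0.5, 0.505, 0.497]
wrist_force: [-0.7, 0.1, -0.4]
finger_gap: 0.0859
clock 1.5 tcp [0.406  0.2591 0.3093] zax [ 0.004  1.    -0.011] xax [-0.0045 -0.0109 -0.9999] F [-0.7  0.6 -0.2] gap 0.0856
twist -0.0044 or 3.137
shift now axes mm [209.1 -64.9  -6.5]
shift after twist [209.1 -64.9  -6.8]
```

View pics/w2c.png

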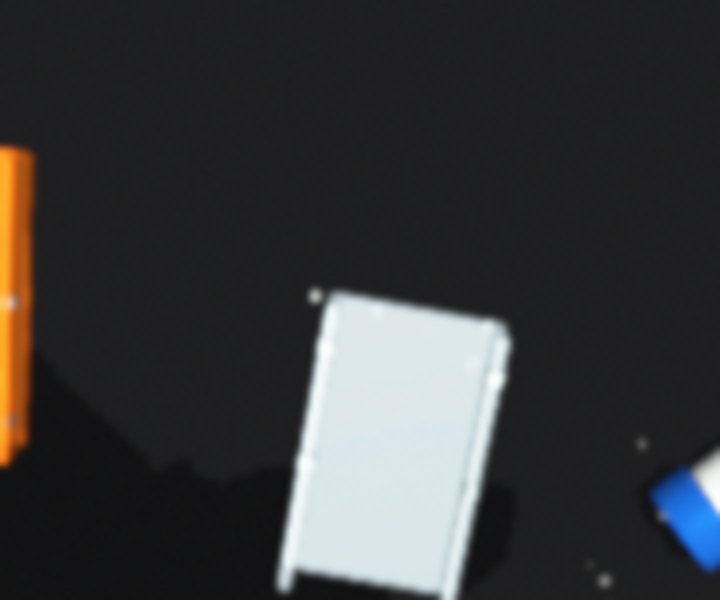

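View pics/w2.png

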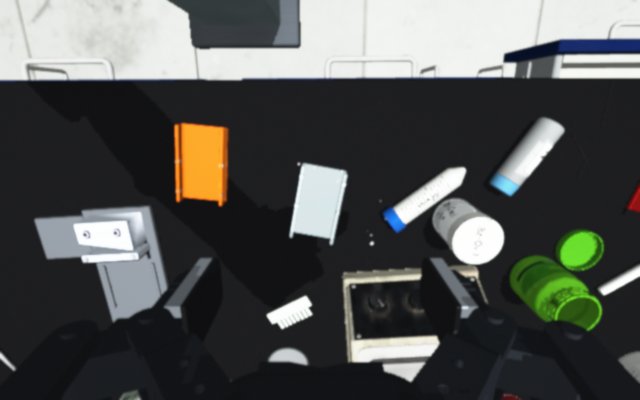

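The clear tray is at about (320,202), walls either side, tilted about 8°; the caster's stop and dam are at (105,235).

Run:
```python
from h import *
im,d,c=load("w2"); P=cloud(c,d)
hsv=cv2.cvtColor(im,cv2.COLOR_RGB2HSV)
m=(hsv[...,2]>90).astype(np.uint8); m[:, :260]=0; m[:,375:]=0; m[:140]=0; m[260:]=0
n,l,st,_=cv2.connectedComponentsWithStats(m); k=1+st[1:,4].argmax(); m=(l==k); print(st[k])
X=P[m]; print("z pct",np.percentile(X[:,2],[1,10,50,90,99]).round(4))
r=cv2.minAreaRect((X[:,:2]*1000).astype(np.float32)); print("cloud rect",r)
# wall tops
W=X[X[:,2]>.018]; r=cv2.minAreaRect((W[:,:2]*1000).astype(np.float32)); print("walltop rect",len(W),r)
cnt,_=cv2.findContours(m.astype(np.uint8),0,1)
px=cv2.boxPoints(cv2.minAreaRect(cnt[0])); print(px)
```

```text
[ 289  162   59   83 3399]
z pct [-0.0011  0.0026  0.0041  0.0243  0.0262]
cloud rect ((432.79443359375, 256.7113342285156), (70.29302215576172, 199.06671142578125), 81.8035888671875)
walltop rect 489 ((427.565673828125, 258.9040222167969), (60.3741455078125, 186.81114196777344), 79.17962646484375)
[[284.2268  235.98969]
 [297.36505 160.91388]
 [348.6446  169.88782]
 [335.50635 244.96362]]
```

Run:
```python
from h import *
im,d,c=load("w2"); P=cloud(c,d)
hsv=cv2.cvtColor(im,cv2.COLOR_RGB2HSV)
m=(hsv[...,2]>90).astype(np.uint8); m[:, :260]=0; m[:,375:]=0; m[:140]=0; m[260:]=0
n,l,st,_=cv2.connectedComponentsWithStats(m); k=1+st[1:,4].argmax(); m=(l==k)
X=P[m&(d>.2)]
for lo,hi in [(.0015,.03),(.018,.03),(.002,.006)]:
    W=X[(X[:,2]>lo)&(X[:,2]<hi)]; md=np.median(W[:,:2],0); W=W[np.linalg.norm(W[:,:2]-md,axis=1)<.065]
    print(lo,len(W),cv2.minAreaRect((W[:,:2]*1000).astype(np.float32)))
# two walls separately: line fits
W=X[(X[:,2]>.018)&(X[:,2]<.03)]
u=np.array([np.cos(np.radians(-8)),np.sin(np.radians(-8))])
s=W[:,1]>np.median(W[:,1])
for q in (s,~s):
    vx,vy,x,y=cv2.fitLine((W[q][:,:2]*1000).astype(np.float32),cv2.DIST_HUBER,0,.01,.01).ravel(); print("wall",np.degrees(np.arctan(vy/vx)),x,y)
goto([0.47,.25,.1],[0,1,0])
```

```text
0.0015 3160 ((469.82598876953125, 248.06320190429688), (65.80792236328125, 100.6104965209961), 79.18336486816406)
0.018 459 ((470.0888366699219, 250.6089630126953), (60.46720504760742, 99.37983703613281), 78.83088684082031)
0.002 2562 ((470.01483154296875, 248.05560302734375), (62.38780975341797, 100.38223266601562), 78.83030700683594)
wall -10.737166 471.9293 278.6497
wall -10.716722 462.4342 223.93092
clock 1.5 tcp [0.406  0.2591 0.3093] zax [ 0.004  1.    -0.011] xax [-0.0045 -0.0109 -0.9999] F [-0.7  0.6 -0.2] gap 0.0856
twist -0.0044 or 3.137
shift now axes mm [209.1 -64.9  -6.5]
shift after twist [209.1 -64.9  -6.8]
```

Run:
```python
from h import *
goto([0.470,.2506,.05],[.189,.982,0])
```

```text
clock 1.5 tcp [0.406  0.2591 0.3093] zax [ 0.004  1.    -0.011] xax [-0.0045 -0.0109 -0.9999] F [-0.7  0.6 -0.2] gap 0.0856
twist 0.1858 or -2.956
shift now axes mm [259.1 -65.1  -5.4]
shift after twist [259.1 -65.    6.8]
```

```bash
python3 -m pendant '[[0,0,0,0.1],[0,0,0,0.086],[45,-13,1,0],[45,-13,1,0],[45,-13,1,0]]' 
python3 -m pendant '[[40,-10,1,0],[40,-10,1,0],[0,0,0,0],[0,0,0,0]]'
python3 - <<'E'
from h import *
goto([0.470,.2506,.05],[.189,.982,0])
E
```

```text
clock: 2.0
ee_pos: [0.4436, 0.2655, 0.1748]
orientation: [0.544, -0.453, 0.543, 0.452]
wrist_force: [0.9, 0.2, 0.2]
finger_gap: 0.0851
clock: 2.4
ee_pos: [0.4587, 0.2675, 0.0852]
orientation: [0.538, -0.455, 0.545, 0.455]
wrist_force: [0.2, 1.0, 0.4]
finger_gap: 0.0852
clock 2.4 tcp [0.4587 0.2675 0.0852] zax [ 0.172  0.985 -0.008] xax [-0.0088 -0.0064 -0.9999] F [0.2 1.  0.4] gap 0.0852
twist 0.0169 or -3.125
shift now axes mm [ 35.2 -14.3 -14.4]
shift after twist [ 35.2 -14.5 -14.2]
```

```bash
python3 -m pendant '[[10,-7,-7,0.017],[0,-8,-8,0],[0,0,0,0],[0,0,0,0]]'
python3 - <<'E'
from h import *
goto([0.470,.2506,.005],[.189,.982,0]); snap("wrist","w3")
E
```

```text
clock: 2.8
ee_pos: [0.4728, 0.2516, 0.0797]
orientation: [0.544, -0.45, 0.546, 0.451]
wrist_force: [-0.4, 0.7, -0.0]
finger_gap: 0.0858
clock 2.8 tcp [0.4728 0.2516 0.0797] zax [ 0.188  0.982 -0.002] xax [-0.0033 -0.0015 -1.    ] F [-0.4  0.7 -0. ] gap 0.0858
twist 0.001 or -3.141
shift now axes mm [74.7  2.3 -1.3]
shift after twist [74.7  2.3 -1.3]
```

View pics/w3.png

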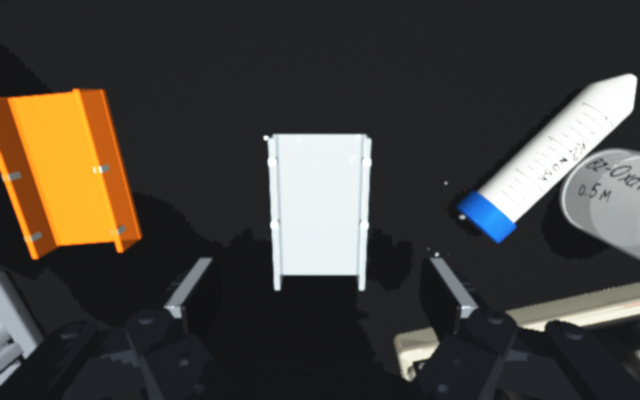

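The tray sits centred at column 320 between the fingers (210 and 430), and its walls are parallel to them. Descending.

```bash
python3 -m pendant '[[25,1,0,0],[25,1,0,0],[20,0,0,0],[0,0,0,0]]'
python3 - <<'E'
from h import *
goto([0.470,.2506,.005],[.189,.982,0])
E
```

```text
clock: 3.25
ee_pos: [0.4733, 0.254, 0.0117]
orientation: [0.547, -0.45, 0.543, 0.451]
wrist_force: [-0.1, -0.2, -0.1]
finger_gap: 0.0856
clock 3.25 tcp [0.4733 0.254  0.0117] zax [0.188 0.982 0.004] xax [ 0.0036  0.0038 -1.    ] F [-0.1 -0.2 -0.1] gap 0.0856
twist 0.0008 or -3.141
shift now axes mm [ 6.6  2.6 -4. ]
shift after twist [ 6.6  2.6 -4. ]
```

```bash
python3 -m pendant '[[6,3,-4,0],[0,0,0,0],[0,0,0,0]]'; python3 -m pendant '[[0,0,0,0],[0,0,0,0],[0,0,0,0],[0,0,0,0],[0,0,0,0]]' 0.3 25
python3 -m pendant '[[0,0,0,0],[0,0,0,0],[0,0,0,0],[0,0,0,0],[0,0,0,0]]' 0.6 25
python3 - <<'E'
from h import *
goto([0.470,.2506,.005],[.189,.982,0])
E
```

```text
clock: 3.55
ee_pos: [0.4703, 0.2513, 0.0076]
orientation: [0.548, -0.45, 0.542, 0.451]
wrist_force: [0.1, 0.0, 0.0]
finger_gap: 0.0856
clock: 4.05
ee_pos: [0.4713, 0.252, 0.0096]
orientation: [0.549, -0.45, 0.541, 0.451]
wrist_force: [0.2, -0.4, -1.8]
finger_gap: 0.0593
clock: 4.55
ee_pos: [0.471, 0.2518, 0.0093]
orientation: [0.549, -0.45, 0.541, 0.451]
wrist_force: [-0.1, -0.6, 0.2]
finger_gap: 0.0593
clock 4.55 tcp [0.471  0.2518 0.0093] zax [0.188 0.982 0.008] xax [ 0.0076  0.0068 -0.9999] F [-0.1 -0.6  0.2] gap 0.0593
twist 0.001 or -3.141
shift now axes mm [ 4.3  0.8 -1.4]
shift after twist [ 4.3  0.8 -1.4]
```

```bash
python3 -m pendant '[[-25,0,0,0],[-45,0,0,0],[-45,0,0,0],[-45,0,0,-0.09],[-45,0,0,-0.09]]'
python3 - <<'E'
from h import *
goto([0.50,.10,.30],[0.02,1,0])
E
```

```text
clock: 5.05
ee_pos: [0.4655, 0.248, 0.2146]
orientation: [0.5, -0.498, 0.503, 0.499]
wrist_force: [1.8, 0.6, -1.9]
finger_gap: 0.0593
clock 5.05 tcp [0.4655 0.248  0.2146] zax [ 0.005  1.    -0.002] xax [-0.0043 -0.0021 -1.    ] F [ 1.8  0.6 -1.9] gap 0.0593
twist 0.015 or -3.127
shift now axes mm [ -85.2  -34.9 -148. ]
shift after twist [ -85.2  -37.1 -147.4]
```

```bash
python3 -m pendant '[[-20,-10,-30,0],[-20,-10,-40,0],[-15,-8,-40,0],[-10,0,-30,0],[0,0,0,0]]'
python3 -m pendant '[[0,0,0,0],[0,0,0,0]]'
python3 - <<'E'
from h import *
goto([0.50,.10,.30],[0.02,1,0]);snap("wrist","w4")
E
```

```text
clock: 5.55
ee_pos: [0.4966, 0.1052, 0.2901]
orientation: [0.503, -0.501, 0.496, 0.5]
wrist_force: [0.4, 0.4, -2.0]
finger_gap: 0.0591
clock: 5.75
ee_pos: [0.4963, 0.1053, 0.29]
orientation: [0.503, -0.501, 0.496, 0.5]
wrist_force: [0.0, 0.5, -1.4]
finger_gap: 0.0595
clock 5.75 tcp [0.4963 0.1053 0.29  ] zax [-0.001  1.     0.005] xax [ 0.0081  0.0055 -1.    ] F [ 0.   0.5 -1.4] gap 0.0595
twist 0.0211 or -3.12
shift now axes mm [-10.   -3.8  -5.2]
shift after twist [-10.   -3.9  -5.1]
```

View pics/w4.png

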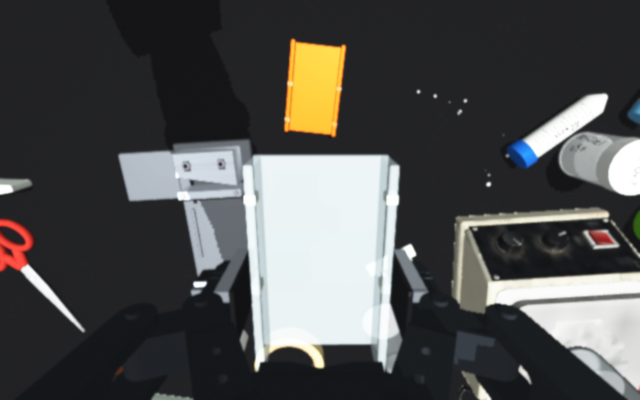

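```bash
python3 -m pendant '[[0,-20,35,0.01],[0,-20,30,0.01],[0,0,0,0],[0,0,0,0]]'
python3 - <<'E'
from h import *
goto([0.50,.10,.30],[0.02,1,0]);snap("wrist","w5")
E
```

```text
clock: 6.2
ee_pos: [0.5352, 0.1769, 0.2878]
orientation: [0.505, -0.496, 0.501, 0.497]
wrist_force: [0.2, 0.0, -0.7]
finger_gap: 0.0589
clock 6.2 tcp [0.5352 0.1769 0.2878] zax [0.013 1.    0.005] xax [ 0.0031  0.005  -1.    ] F [ 0.2  0.  -0.7] gap 0.0589
twist 0.0069 or -3.135
shift now axes mm [-12.7  34.2 -77.3]
shift after twist [-12.7  33.6 -77.5]
```

View pics/w5.png

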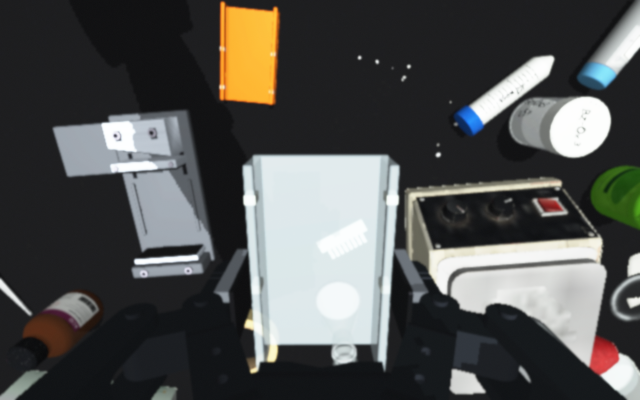

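The caster is fully visible: stop (140,135), dam (145,165), bed (165,205), end plate (165,253), end block (170,268), tongue (85,150).

Run:
```python
from h import *
im,d,c=load("w5"); P=cloud(c,d)
ok=(d>.2); X=P[ok]; C=im[ok]
s=(X[:,0]>.44)&(X[:,0]<.72)&(X[:,1]>-.18)&(X[:,1]<.06)&(X[:,2]>.006)&(X[:,2]<.07)
X=X[s];C=C[s]
S=3000
img=np.zeros((int(.24*S),int(.28*S),3),np.uint8)
for p,cc in zip(X,C):
    v=int((.06-p[1])*S); u=int((p[0]-.44)*S)
    h=int(np.clip(p[2]/.055*255,0,255)); 
    img[max(v-1,0):v+2,max(u-1,0):u+2]=(255-h, 60 if p[2]<.02 else 200, h)
cv2.imwrite("pics/map5.png",img[:600,:800])
for lo,hi in [(.009,.016),(.030,.045),(.040,.052)]:
    W=X[(X[:,2]>lo)&(X[:,2]<hi)]; print(lo,hi,len(W),np.median(W,0).round(4))
print(np.histogram(X[:,2],bins=np.arange(.006,.06,.003)))
```

```text
0.009 0.016 9642 [ 0.5606 -0.0367  0.0119]
0.03 0.045 1453 [ 0.6499 -0.0091  0.0414]
0.04 0.052 4097 [ 0.5293 -0.0211  0.0473]
(array([ 144, 5392, 4064,  406,  160,  149,  146,  176,  164,  167,  211,
        248,  663, 2015, 1158,  179,   16]), array([0.006, 0.009, 0.012, 0.015, 0.018, 0.021, 0.024, 0.027, 0.03 ,
       0.033, 0.036, 0.039, 0.042, 0.045, 0.048, 0.051, 0.054, 0.057]))
```

View pics/map5.png

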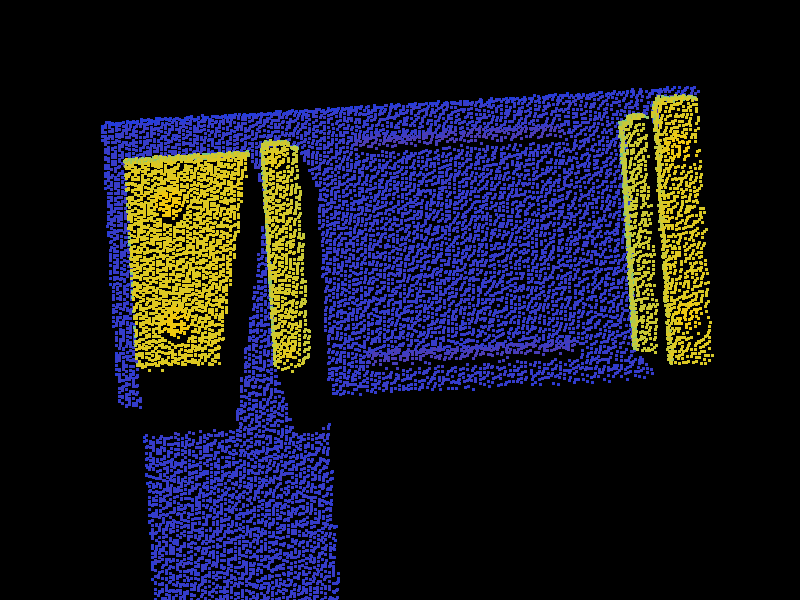

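Run:
```python
from h import *
im,d,c=load("w5"); P=cloud(c,d)
X=P[(d>.2)]
s=(X[:,0]>.44)&(X[:,0]<.72)&(X[:,1]>-.2)&(X[:,1]<.06)&(X[:,2]>.006)&(X[:,2]<.07); X=X[s]
th=np.radians(3.27); o=np.array([.5812,-.0225])
B=np.array([[np.cos(th),np.sin(th)],[-np.sin(th),np.cos(th)]])
L=np.c_[(X[:,:2]-o)@B.T*1000,X[:,2]*1000]
# refine edges
def edge(sel,ax,hi,lab):
    Q=L[sel]; other=1-ax; bins=np.arange(Q[:,other].min(),Q[:,other].max(),4); pts=[]
    for b in bins:
        q=Q[(Q[:,other]>=b)&(Q[:,other]<b+4)]
        if len(q)>3: pts.append((b+2,(q[:,ax].max() if hi else q[:,ax].min())))
    pts=np.array(pts); k,m=np.polyfit(pts[:,0],pts[:,1],1); print(lab,"slope deg",round(np.degrees(k),2),"at0",round(m,1),"n",len(pts), "med",np.median(pts[:,1]).round(1))
z=L[:,2]; x=L[:,0]; y=L[:,1]
low=(z<16)
edge(low&(x<-98)&(y>-40)&(y<46)|(low&(x<-98)&(y>-40)&(y<46)),0,False,"base left x=-105")
edge(low&(y>40)&(x>-95)&(x<85),1,True,"base top y=48")
edge(low&(y<-42)&(x>-25)&(x<60),1,False,"base bottom y=-48")
edge((z>43)&(x>-60)&(x<-30)&(abs(y)<34),0,False,"dam back top -52")
edge((z>43)&(x>-60)&(x<-30)&(abs(y)<34),0,True,"dam front top -40")
edge((z>42)&(x>60)&(x<79)&(abs(y)<34),0,False,"endplate face 68")
edge((z>44)&(x>77)&(abs(y)<40),0,True,"endblock back 94")
edge((z>44)&(x<-55)&(abs(y)<32),0,False,"stop back -98")
edge((z>44)&(x<-55)&(abs(y)<32),0,True,"stop front")
edge(low&(y<-60)&(y>-110)&(x<-66),0,False,"tongue left -97")
edge(low&(y<-60)&(y>-110)&(x>-66),0,True,"tongue right -35")
goto([*(o+B.T@np.array([.014,0])),.29],[-np.sin(th),np.cos(th),0])
```

```text
base left x=-105 slope deg -0.12 at0 -104.5 n 22 med -104.5
base top y=48 slope deg 0.19 at0 48.1 n 45 med 48.0
base bottom y=-48 slope deg -0.37 at0 -47.4 n 21 med -47.5
dam back top -52 slope deg -7.36 at0 -53.5 n 17 med -51.8
dam front top -40 slope deg -0.11 at0 -40.3 n 17 med -40.3
endplate face 68 slope deg 0.23 at0 68.1 n 17 med 68.1
endblock back 94 slope deg -0.01 at0 93.6 n 20 med 93.7
stop back -98 slope deg -0.16 at0 -97.5 n 16 med -97.5
stop front slope deg 11.56 at0 -63.5 n 16 med -63.7
tongue left -97 slope deg -0.04 at0 -96.3 n 13 med -96.3
tongue right -35 slope deg -0.28 at0 -35.6 n 13 med -35.2
clock 6.25 tcp [0.535  0.1773 0.2877] zax [0.013 1.    0.006] xax [ 0.003   0.0057 -1.    ] F [-0.2  0.5 -1.6] gap 0.0592
twist -0.0696 or 3.072
shift now axes mm [  -3.2  -62.7 -198.3]
shift after twist [  -3.2  -48.7 -202.1]
```

Run:
```python
from h import *
im,d,c=load("w5"); P=cloud(c,d)
s,p,M=tool()
X=(P[(d>.1)&(d<.32)]-p)@M*1000   # tool coords
v,u=np.where((d>.1)&(d<.32)); k=(u>235)&(u<405)&(v>150)
X=X[k]; print(np.percentile(X,[1,50,99],axis=0).round(1)); print(np.histogram(X[:,0],bins=np.arange(-60,30,5)))
for lo,hi in [(-25,-5),(0,12)]:
    W=X[(X[:,0]>lo)&(X[:,0]<hi)&(abs(X[:,2])<36)]
    print(lo,len(W),W.min(0).round(1),W.max(0).round(1))
    print(cv2.minAreaRect(W[:,1:].astype(np.float32)))
```

```text
[[-36.7 -48.2 -30.4]
 [  4.7   7.   -0.7]
 [  6.5  49.6  29.4]]
(array([    0,     0,     0,    62,   367,   421,   418,   401,  3734,
        1497,   881,   847,  9754, 11634,     0,     0,     0]), array([-60, -55, -50, -45, -40, -35, -30, -25, -20, -15, -10,  -5,   0,
         5,  10,  15,  20,  25]))
-25 6508 [-25.  -49.  -35.9] [-5.  50.  35.2]
((0.4837799072265625, -0.36687469482421875), (98.9690170288086, 71.11312103271484), 0.08014677464962006)
0 21388 [  0.  -51.  -30.1] [ 8.3 50.2 28.7]
((-0.43804168701171875, -0.8178367614746094), (101.039794921875, 58.804222106933594), 0.15516722202301025)
```

```bash
python3 -m pendant '[[0,-10,-30,-0.07],[0,-10,-45,0],[0,-10,-45,0],[0,-10,-45,0],[0,-8,-35,0]]'
python3 -m pendant '[[40,0,0,0],[40,0,0,0],[40,0,0,0],[0,0,0,0]]'
cat >> h.py <<'E'
TH=np.radians(3.27); O=np.array([.5812,-.0223]); Bc=np.array([[np.cos(TH),np.sin(TH)],[-np.sin(TH),np.cos(TH)]])
def cw(x,y,z): return np.r_[O+Bc.T@np.array([x,y])/1000,z/1000]
CY=[-np.sin(TH),np.cos(TH),0]; CX=[np.cos(TH),np.sin(TH),0]
def wc(P): P=np.atleast_2d(P); return np.c_[(P[:,:2]-O)@Bc.T,P[:,2]]*1000
E
python3 - <<'E'
from h import *
goto(cw(14,0,110),CY)
E
```

```text
clock: 6.75
ee_pos: [0.591, -0.0185, 0.2849]
orientation: [0.483, -0.516, 0.479, 0.521]
wrist_force: [0.6, 0.2, -1.0]
finger_gap: 0.0593
clock: 7.15
ee_pos: [0.5908, -0.0292, 0.1634]
orientation: [0.486, -0.515, 0.482, 0.516]
wrist_force: [-1.9, 1.9, -1.6]
finger_gap: 0.0596
clock 7.15 tcp [ 0.5908 -0.0292  0.1634] zax [-0.063  0.998  0.004] xax [ 0.0034  0.0047 -1.    ] F [-1.9  1.9 -1.6] gap 0.0596
twist 0.0055 or -3.136
shift now axes mm [53.4 -4.6  7.2]
shift after twist [53.4 -4.6  7.2]
```

```bash
python3 -m pendant '[[30,-4,7,0.005],[20,0,0,0],[0,0,0,0],[0,0,0,0]]'
python3 - <<'E'
from h import *
goto(cw(14,0,80),CY)
E
```

```text
clock: 7.55
ee_pos: [0.5965, -0.0221, 0.1187]
orientation: [-0.489, 0.515, -0.482, -0.513]
wrist_force: [0.1, 0.1, -1.7]
finger_gap: 0.0593
clock 7.55 tcp [ 0.5965 -0.0221  0.1187] zax [-0.057  0.998  0.005] xax [ 0.0081  0.005  -1.    ] F [ 0.1  0.1 -1.7] gap 0.0593
twist -0.0001 or 3.141
shift now axes mm [38.6  1.6  0.5]
shift after twist [38.6  1.6  0.5]
```

```bash
python3 -m pendant '[[30,2,0,0],[20,0,0,0],[0,0,0,0],[0,0,0,0]]'
python3 - <<'E'
from h import *
goto(cw(14,0,22),CY); snap("wrist","w6")
im,d,c=load("w6")
E
```

```text
clock: 7.95
ee_pos: [0.6006, -0.022, 0.0771]
orientation: [-0.492, 0.518, -0.479, -0.51]
wrist_force: [0.1, 1.0, -0.8]
finger_gap: 0.0593
clock 7.95 tcp [ 0.6006 -0.022   0.0771] zax [-0.057  0.998  0.005] xax [ 0.0206  0.0059 -0.9998] F [ 0.1  1.  -0.8] gap 0.0593
twist 0.0003 or -3.141
shift now axes mm [55.   6.5  0.5]
shift after twist [55.   6.5  0.5]
```

View pics/w6.png

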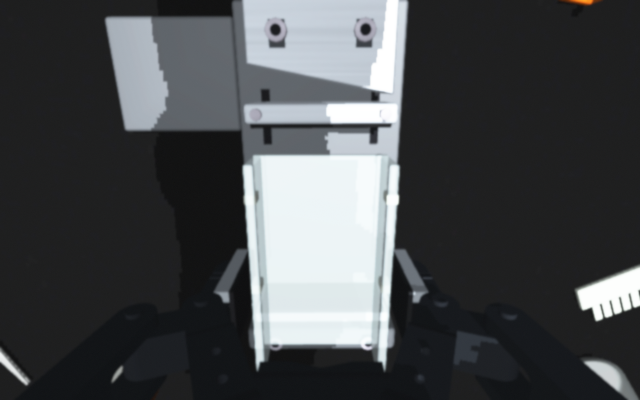

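```bash
python3 -m pendant '[[8,6,0,0],[6,0,0,0],[0,0,0,0]]'
python3 - <<'E'
from h import *
goto(cw(14,0,22),CY)
E
```

```text
clock: 8.3
ee_pos: [0.5963, -0.0223, 0.0655]
orientation: [-0.493, 0.519, -0.478, -0.509]
wrist_force: [-0.6, -0.5, -1.2]
finger_gap: 0.0593
clock 8.3 tcp [ 0.5963 -0.0223  0.0655] zax [-0.057  0.998  0.005] xax [ 0.0257  0.0063 -0.9996] F [-0.6 -0.5 -1.2] gap 0.0593
twist 0.0002 or -3.141
shift now axes mm [43.4  2.2  0.6]
shift after twist [43.4  2.2  0.6]
```

```bash
python3 -m pendant '[[22,2,0,0],[15,0,0,0],[0,0,0,0]]'
python3 - <<'E'
from h import *
goto(cw(14,0,22),CY)
E
```

```text
clock: 8.6
ee_pos: [0.5961, -0.022, 0.0281]
orientation: [-0.494, 0.52, -0.477, -0.509]
wrist_force: [0.4, -0.2, -0.5]
finger_gap: 0.0594
clock 8.6 tcp [ 0.5961 -0.022   0.0281] zax [-0.058  0.998  0.005] xax [ 0.0276  0.0066 -0.9996] F [ 0.4 -0.2 -0.5] gap 0.0594
twist 0.0003 or -3.141
shift now axes mm [6.1 1.1 0.5]
shift after twist [6.1 1.1 0.5]
```

```bash
python3 -m pendant '[[5,1,0,0],[0,0,0,0]]'
python3 - <<'E'
from h import *
goto(cw(14,0,22),CY)
E
```

```text
clock: 8.8
ee_pos: [0.5954, -0.0221, 0.023]
orientation: [-0.494, 0.52, -0.477, -0.509]
wrist_force: [-0.3, -0.1, -1.6]
finger_gap: 0.0592
clock 8.8 tcp [ 0.5954 -0.0221  0.023 ] zax [-0.057  0.998  0.005] xax [ 0.0273  0.0065 -0.9996] F [-0.3 -0.1 -1.6] gap 0.0592
twist 0.0002 or -3.141
shift now axes mm [1.  0.3 0.6]
shift after twist [1.  0.3 0.6]
```

Seated within about 1 mm; opening gently.

```bash
python3 -m pendant '[[1,0,0,0],[0,0,0,0],[0,0,0,0]]' 0.1
python3 -m pendant '[[0,0,0,0],[0,0,0,0],[0,0,0,0]]' -1
python3 -m pendant '[[-30,0,0,0],[-45,0,0,0],[-45,0,0,0],[-45,0,0,0],[0,0,0,0]]'
python3 - <<'E'
from h import *
goto(cw(14,0,22),CY);snap("wrist","w7")
E
```

```text
clock: 9.1
ee_pos: [0.5965, -0.0222, 0.0232]
orientation: [-0.494, 0.52, -0.477, -0.508]
wrist_force: [-0.2, 0.4, -1.9]
finger_gap: 0.0591
clock: 9.4
ee_pos: [0.5974, -0.0222, 0.0242]
orientation: [-0.495, 0.52, -0.476, -0.508]
wrist_force: [0.7, 0.6, 0.3]
finger_gap: 0.0856
clock: 9.9
ee_pos: [0.5915, -0.0235, 0.1944]
orientation: [-0.494, 0.52, -0.477, -0.508]
wrist_force: [0.5, 0.3, -0.4]
finger_gap: 0.0857
clock 9.9 tcp [ 0.5915 -0.0235  0.1944] zax [-0.057  0.998  0.005] xax [ 0.0288  0.0063 -0.9996] F [ 0.5  0.3 -0.4] gap 0.0857
twist -0.0002 or 3.141
shift now axes mm [172.5   1.2   1. ]
shift after twist [172.5   1.2   1. ]
```

View pics/w7.png

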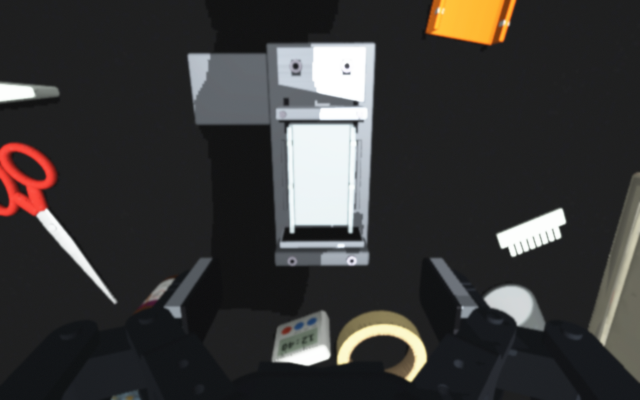

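The tray lies in the bed at (322,178), between the dam (322,114) and the end plate (322,243). Checking numerically.

```bash
cat >> h.py <<'E'
def cast_check(tag,base=True):
    im,d,c=load(tag); X=cloud(c,d)[d>.1]; L=wc(X); x,y,z=L.T
    k=(abs(x)<110)&(abs(y)<55)&(z>6)&(z<70); L=L[k]; x,y,z=L.T
    def pc(sel,ax,q): return np.percentile(L[sel][:,ax],q).round(1) if sel.sum()>10 else None
    print("base x,y", pc((z<15)&(abs(y)<30),0,.5), pc((z<15)&(abs(x)<80),1,[.5,99.5]))
    t=(z>14.2)&(z<19)&(abs(y)<25)&(x>-42)&(x<70); print("tray floor z",pc(t,2,50),"x",pc(t,0,[1,99]))
    for a,b in [(-36,0),(0,36)]:
        w=(z>32)&(z<41)&(y>a)&(y<b)&(x>-38)&(x<66); print("wall n",w.sum(),"x",pc(w,0,[1,99]),"y",pc(w,1,[5,50,95]),"z",pc(w,2,50))
    e=(z>42)&(x>58)&(x<79)&(abs(y)<30); print("endplate face",pc(e,0,1),"endblock",pc((z>45)&(x>70),0,99.5))
    dm=(z>43)&(x>-56)&(x<-20)&(abs(y)<30); print("dam top x",pc(dm,0,[3,97]))
E
python3 - <<'E'
from h import *
cast_check("w7")
E
```

```text
base x,y -104.4 [-54.5  47.2]
tray floor z 16.0 x [-34.3  68.4]
wall n 503 x [-34.2  63.3] y [-30.5 -28.5 -26.7] z 36.7
wall n 510 x [-34.1  63.3] y [25.2 27.  29. ] z 36.8
endplate face 68.0 endblock 94.4
dam top x [-51.4 -39.9]
```

Run:
```python
from h import *
s,_,_=tool(); print(s["q"].round(2))
goto([0.54,-.42,.26],[1,0,0])
```

```text
[-0.21  0.4   0.23  1.75 -0.11  0.98  1.69]
clock 9.95 tcp [ 0.5901 -0.0233  0.1917] zax [-0.057  0.998  0.005] xax [ 0.0252  0.0063 -0.9997] F [-0.7 -0.4 -1.4] gap 0.0853
twist -1.5135 or 1.628
shift now axes mm [ -72.    70.9 -392.9]
shift after twist [-72.  396.3  48.3]
```

```bash
python3 -m pendant '[[-5,0,-40,0.14],[-5,0,-40,0.14],[-10,0,-30,0.14],[-10,0,-20,0.14],[0,0,0,0.14]]' -1
python3 -m pendant '[[0,0,0,0.14],[0,0,0,0.14],[0,0,0,0.14],[0,0,0,0.14],[0,0,0,0.14]]'
python3 -m pendant '[[0,0,0,0.14],[0,0,0,0.14]]'
python3 - <<'E'
from h import *
s,_,_=tool(); print(s["q"].round(2))
goto([0.54,-.37,.26],[-1,0,0])
E
```

```text
clock: 10.45
ee_pos: [0.5718, -0.1538, 0.2166]
orientation: [0.643, -0.311, 0.628, 0.309]
wrist_force: [0.2, 0.1, -0.2]
finger_gap: 0.0858
clock: 10.95
ee_pos: [0.5682, -0.1552, 0.2104]
orientation: [0.709, -0.059, 0.7, 0.064]
wrist_force: [0.4, -0.4, -0.6]
finger_gap: 0.0855
clock: 11.15
ee_pos: [0.5669, -0.1549, 0.2078]
orientation: [0.708, 0.044, 0.703, -0.039]
wrist_force: [-0.2, 0.4, -1.8]
finger_gap: 0.0853
[-0.29  0.44  0.68  1.74 -0.33  1.06  0.38]
clock 11.15 tcp [ 0.5669 -0.1549  0.2078] zax [ 0.993 -0.117  0.007] xax [ 0.0075  0.0078 -0.9999] F [-0.2  0.4 -1.8] gap 0.0853
twist -0.1173 or 3.024
shift now axes mm [ -54.1 -216.3   -1.2]
shift after twist [ -54.1 -214.7  -26.5]
```

```bash
python3 -m pendant '[[-15,-45,-8,-0.06],[-15,-45,-8,-0.06],[-15,-45,-8,0],[0,0,0,0]]'
python3 - <<'E'
from h import *
s,_,_=tool(); print(s["q"].round(2))
goto([0.54,-.29,.26],[1,0,0]);snap("wrist","w8")
E
```

```text
clock: 11.55
ee_pos: [0.5328, -0.2879, 0.2464]
orientation: [0.706, 0.001, 0.708, 0.005]
wrist_force: [0.5, -0.3, -0.1]
finger_gap: 0.0857
[-0.05  0.44  0.68  1.64 -0.3   1.17  0.71]
clock 11.55 tcp [ 0.5328 -0.2879  0.2464] zax [ 1.     0.005 -0.002] xax [-0.0021  0.0086 -1.    ] F [ 0.5 -0.3 -0.1] gap 0.0857
twist 0.0048 or -3.137
shift now axes mm [-13.7  -2.    7.1]
shift after twist [-13.7  -2.    7.1]
```

View pics/w8.png

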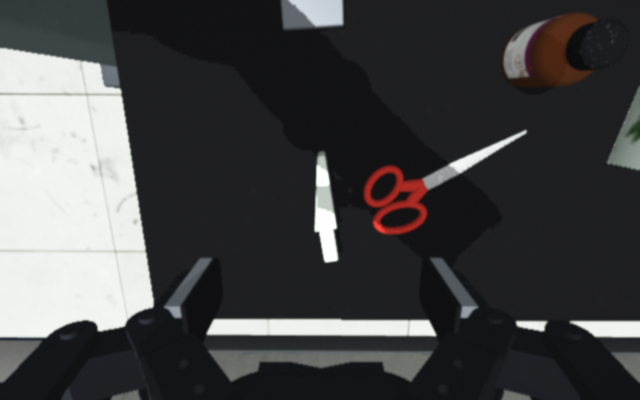

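The wedge is at (325,205), tip up in the image at (322,153) and tang end at (331,261). The scissors lie 40 px to its right, so I'll approach with part-closed fingers.

Run:
```python
from h import *
im,d,c=load("w8"); P=cloud(c,d); s,p,M=tool()
v,u=np.mgrid[0:400,0:640]
k=(d>.1)&(u>290)&(u<350)&(v>140)&(v<275)&(P[...,2]>.026)&(P[...,2]<.036)
W=P[k][:,:2]*1000; print(len(W),P[k][:,2].mean(),W.min(0),W.max(0))
r=cv2.minAreaRect(W.astype(np.float32)); print(r)
# iterative: tang edges & flat side
y=W[:,1]
def edge(lo,hi,mx):
    pts=[]
    for b in np.arange(lo,hi,3):
        q=W[(y>=b)&(y<b+3)]
        if len(q)>3: pts.append((b+1.5,q[:,0].max() if mx else q[:,0].min()))
    pts=np.array(pts); k,m=np.polyfit(pts[:,0],pts[:,1],1); res=pts[:,1]-k*pts[:,0]-m
    return round(k,4),round(np.polyval((k,m),(lo+hi)/2),1),round(res.std(),2)
y0,y1=W[:,1].min(),W[:,1].max(); print(y0,y1)
print("tang left",edge(y0+4,y0+34,0),"tang right",edge(y0+4,y0+34,1))
print("flat right",edge(y0+46,y1-4,1),"taper left",edge(y0+46,y1-4,0))
```

```text
1526 0.02995620038806548 [ 525.01145011 -396.44570355] [ 550.76593403 -271.68023233]
((534.951171875, -334.2497863769531), (23.398475646972656, 125.00247192382812), 4.1409220695495605)
-396.44570355028725 -271.68023233433956
tang left (np.float64(-0.1686), np.float64(532.9), np.float64(0.32)) tang right (np.float64(-0.1719), np.float64(548.2), np.float64(0.34))
flat right (np.float64(-0.1666), np.float64(541.6), np.float64(0.32)) taper left (np.float64(0.032), np.float64(526.4), np.float64(0.32))
```

```bash
python3 -m pendant '[[0,0,0,-0.09],[0,0,0,-0.08],[0,-25,0,0],[0,-45,0,0],[0,0,0,0]]' 0
python3 - <<'E'
from h import *
goto([.5402,-.3754,.08],[.986,.1657,0])
E
```

```text
clock: 12.1
ee_pos: [0.5475, -0.3471, 0.2363]
orientation: [0.701, -0.06, 0.707, 0.074]
wrist_force: [-0.1, -0.4, 0.5]
finger_gap: 0.0427
clock 12.1 tcp [ 0.5475 -0.3471  0.2363] zax [ 0.982  0.19  -0.007] xax [-0.0112  0.019  -0.9998] F [-0.1 -0.4  0.5] gap 0.0427
twist 0.0243 or -3.117
shift now axes mm [155.8 -29.6 -11.4]
shift after twist [155.8 -29.9 -10.7]
```

```bash
python3 -m pendant '[[40,-15,-5,0.024],[40,-15,-5,0],[40,0,0,0],[20,0,0,0],[0,0,0,0]]'
python3 - <<'E'
from h import *
goto([.5402,-.3754,.08],[.986,.1657,0])
E
```

```text
clock: 12.6
ee_pos: [0.5427, -0.3704, 0.0847]
orientation: [0.7, -0.051, 0.709, 0.069]
wrist_force: [0.6, 0.8, 1.1]
finger_gap: 0.0427
clock 12.6 tcp [ 0.5427 -0.3704  0.0847] zax [ 0.986  0.169 -0.011] xax [-0.0155  0.0238 -0.9996] F [0.6 0.8 1.1] gap 0.0427
twist 0.0026 or -3.139
shift now axes mm [ 4.6 -4.7 -3.2]
shift after twist [ 4.6 -4.7 -3.2]
```

```bash
python3 -m pendant '[[35,-4,-3,0],[25,0,0,0],[0,0,0,0]]'
python3 - <<'E'
from h import *
goto([.5402,-.3754,.007],[.986,.1657,0]); snap("wrist","w9")
E
```

```text
clock: 12.9
ee_pos: [0.5414, -0.3703, 0.0236]
orientation: [0.7, -0.052, 0.709, 0.07]
wrist_force: [-0.0, 1.2, 0.8]
finger_gap: 0.0426
clock 12.9 tcp [ 0.5414 -0.3703  0.0236] zax [ 0.985  0.172 -0.011] xax [-0.0152  0.0252 -0.9996] F [-0.   1.2  0.8] gap 0.0426
twist 0.0056 or -3.136
shift now axes mm [16.5 -5.3 -1.9]
shift after twist [16.5 -5.3 -1.9]
```

View pics/w9.png

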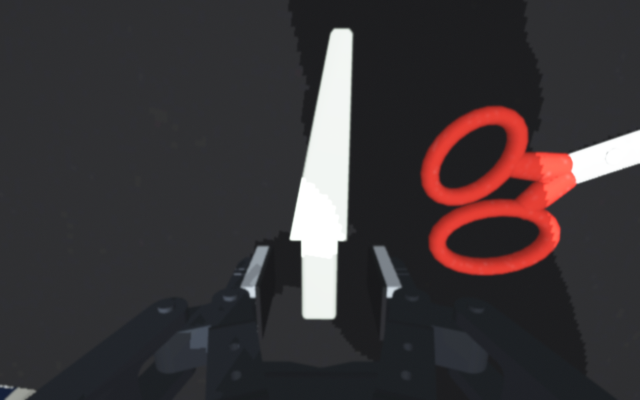

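The tang (318,280) is centred between the pads at 258 and 385, and the scissors are clear. I'll lower and close.

```bash
python3 -m pendant '[[14,-5,-2,0.005],[0,0,0,0]]'
python3 -m pendant '[[0,0,0,0],[0,0,0,0],[0,0,0,0],[0,0,0,0]]' 1 30
python3 - <<'E'
from h import *
goto([.5402,-.3754,.007],[.986,.1657,0])
E
```

```text
clock: 13.15
ee_pos: [0.5426, -0.3767, 0.0133]
orientation: [0.702, -0.051, 0.708, 0.067]
wrist_force: [0.5, 1.0, -0.1]
finger_gap: 0.0425
clock: 13.55
ee_pos: [0.5442, -0.3779, 0.0163]
orientation: [0.703, -0.052, 0.706, 0.066]
wrist_force: [0.1, -0.4, -0.4]
finger_gap: 0.0153
clock 13.55 tcp [ 0.5442 -0.3779  0.0163] zax [ 0.986  0.167 -0.003] xax [-0.0065  0.0199 -0.9998] F [ 0.1 -0.4 -0.4] gap 0.0153
twist 0.0013 or -3.14
shift now axes mm [ 9.4  3.  -3.5]
shift after twist [ 9.4  3.  -3.5]
```

Grip is too shallow (TCP at 16 mm), so I'll reopen, go lower and regrip.

```bash
python3 -m pendant '[[0,0,0,0],[0,0,0,0]]' 0.3
python3 -m pendant '[[13,2,-2,0],[0,0,0,0]]'
python3 -m pendant '[[0,0,0,0],[0,0,0,0],[0,0,0,0]]' 1 30
python3 - <<'E'
from h import *
goto([.5402,-.3754,.007],[.986,.1657,0])
E
```

```text
clock: 13.75
ee_pos: [0.5444, -0.378, 0.0168]
orientation: [0.703, -0.052, 0.706, 0.066]
wrist_force: [-0.0, -0.0, 0.1]
finger_gap: 0.0299
clock: 13.95
ee_pos: [0.5419, -0.3758, 0.003]
orientation: [0.703, -0.052, 0.706, 0.066]
wrist_force: [0.7, 0.9, -1.5]
finger_gap: 0.0298
clock: 14.25
ee_pos: [0.5417, -0.3757, 0.0025]
orientation: [0.703, -0.052, 0.706, 0.067]
wrist_force: [-0.2, -0.4, 0.6]
finger_gap: 0.0158
clock 14.25 tcp [ 0.5417 -0.3757  0.0025] zax [ 0.986  0.167 -0.003] xax [-0.0062  0.0201 -0.9998] F [-0.2 -0.4  0.6] gap 0.0158
twist 0.0013 or -3.14
shift now axes mm [-4.5  0.6 -1.4]
shift after twist [-4.5  0.6 -1.4]
```

```bash
python3 -m pendant '[[-20,0,0,0],[-40,0,0,0],[-40,0,0,0.05],[-20,0,0,0.05],[0,0,0,0]]'
python3 - <<'E'
from h import *
goto(cw(-66.5,-115.5,100),CX)
E
```

```text
clock: 14.75
ee_pos: [0.5412, -0.3777, 0.1248]
orientation: [0.703, -0.015, 0.71, 0.03]
wrist_force: [-1.3, 0.3, -0.8]
finger_gap: 0.0155
clock 14.75 tcp [ 0.5412 -0.3777  0.1248] zax [ 0.998  0.064 -0.009] xax [-0.0101  0.0219 -0.9997] F [-1.3  0.3 -0.8] gap 0.0155
twist 0.0068 or -3.135
shift now axes mm [ 30.1 236.4  -4.4]
shift after twist [ 30.1 236.4  -6. ]
```

```bash
python3 -m pendant '[[0,45,-1,0.006],[0,45,-1,0],[0,45,-1,0],[0,45,-1,0],[0,40,-1,0]]'
python3 -m pendant '[[0,0,0,0],[0,0,0,0]]'
python3 - <<'E'
from h import *
goto(cw(-66.5,-115.5,80),CX); snap("wrist","w10")
im,d,c=load("w10");P=cloud(c,d); s,p,M=tool()
v,u=np.mgrid[0:400,0:640]
T=(P-p)@M*1000
k=(d>.1)&(abs(T[...,2])<20)&(T[...,0]<-10)&(T[...,0]>-40)&(T[...,1]>-5)&(T[...,1]<120)
W=T[k]; print(len(W))
if len(W): 
    print(W.min(0),W.max(0)); cy=W[:,1]
    for a in range(-10,115,15):
        q=W[(cy>=a)&(cy<a+15)]
        if len(q)>5: print(a,len(q),np.median(q[:,0]).round(1),q[:,2].min().round(1),q[:,2].max().round(1))
E
```

```text
clock: 15.25
ee_pos: [0.5194, -0.1591, 0.1252]
orientation: [0.702, -0.013, 0.711, 0.025]
wrist_force: [0.8, 0.9, -1.1]
finger_gap: 0.0156
clock: 15.45
ee_pos: [0.5183, -0.1508, 0.1229]
orientation: [0.701, -0.016, 0.712, 0.03]
wrist_force: [0.6, -1.0, -0.7]
finger_gap: 0.0156
clock 15.45 tcp [ 0.5183 -0.1508  0.1229] zax [ 0.998  0.066 -0.016] xax [-0.0169  0.0199 -0.9997] F [ 0.6 -1.  -0.7] gap 0.0156
twist 0.0082 or -3.133
shift now axes mm [43.   8.3  4.3]
shift after twist [43.   8.3  4.3]
16195
[-39.99940568  -4.99236966 -19.99717008] [-10.00216226 102.44752196  19.98417795]
-10 1229 -27.9 -10.4 8.5
5 3557 -27.4 -20.0 20.0
20 2409 -27.2 -13.6 11.1
35 2315 -26.9 -10.5 11.3
50 2194 -26.5 -7.4 11.3
65 1990 -26.3 -4.1 11.4
80 1772 -25.9 -1.1 11.5
95 729 -25.7 2.1 11.5
```

View pics/w10.png

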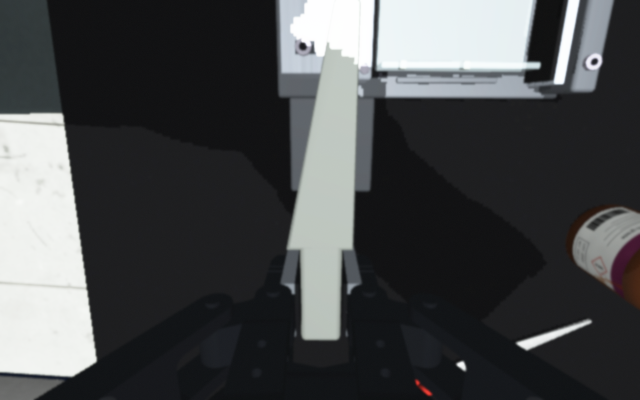

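```bash
python3 -m pendant '[[20,9,4,0.008],[20,0,0,0],[0,0,0,0]]'
python3 - <<'E'
from h import *
goto(cw(-66,-113.5,60),CX)
E
```

```text
clock: 15.8
ee_pos: [0.5213, -0.1441, 0.0813]
orientation: [0.701, -0.012, 0.712, 0.026]
wrist_force: [0.3, 0.2, -0.7]
finger_gap: 0.015
clock 15.8 tcp [ 0.5213 -0.1441  0.0813] zax [ 0.998  0.054 -0.015] xax [-0.0165  0.0187 -0.9997] F [ 0.3  0.2 -0.7] gap 0.015
twist -0.0032 or 3.138
shift now axes mm [21.3  4.2  1. ]
shift after twist [21.3  4.2  1.1]
```

```bash
python3 -m pendant '[[19,5,1,0.012],[0,0,0,0],[0,0,0,0]]'
python3 - <<'E'
from h import *
goto(cw(-66,-113.5,60),CX); snap("wrist","w11"); s,p,M=tool()
print("tcp caster",wc(p).round(1)); im,d,c=load("w11"); L=wc(cloud(c,d).reshape(-1,3)); L=L[(d.ravel()>.1)]
x,y,z=L.T
for a in range(-75,0,10):
    q=(y>=a)&(y<a+10)&(x>-110)&(x<-30)
    w=q&(z>65); st=q&(z>43)&(z<51)&(x<-50); dm=st=q&(z>43)&(z<52)
    print(a,"wedge x",(x[w].min().round(1),x[w].max().round(1),np.median(z[w]).round(1)) if w.sum()>5 else None, "low-top x",(np.percentile(x[dm],[1,99]).round(1)) if dm.sum()>5 else None)
E
```

```text
clock: 16.1
ee_pos: [0.522, -0.1431, 0.0632]
orientation: [0.701, -0.007, 0.713, 0.019]
wrist_force: [0.4, 0.2, -0.2]
finger_gap: 0.0157
clock 16.1 tcp [ 0.522  -0.1431  0.0632] zax [ 0.999  0.038 -0.016] xax [-0.0162  0.0167 -0.9997] F [ 0.4  0.2 -0.2] gap 0.0157
twist -0.0198 or 3.122
shift now axes mm [ 3.3  3.6 -0. ]
shift after twist [3.3 3.6 0. ]
tcp caster [[ -66.1 -117.    63.2]]
-75 wedge x (np.float64(-73.7), np.float64(-53.3), np.float64(90.6)) low-top x None
-65 wedge x (np.float64(-71.5), np.float64(-53.0), np.float64(90.5)) low-top x None
-55 wedge x (np.float64(-69.2), np.float64(-52.8), np.float64(90.4)) low-top x None
-45 wedge x (np.float64(-66.8), np.float64(-52.6), np.float64(90.4)) low-top x [-96.7 -40.3]
-35 wedge x (np.float64(-64.7), np.float64(-52.4), np.float64(90.4)) low-top x [-97.  -40.5]
-25 wedge x (np.float64(-62.3), np.float64(-52.1), np.float64(90.3)) low-top x [-97.1 -40.3]
-15 wedge x None low-top x [-97.  -40.6]
-5 wedge x None low-top x [-97.2 -40.4]
```

View pics/w11.png

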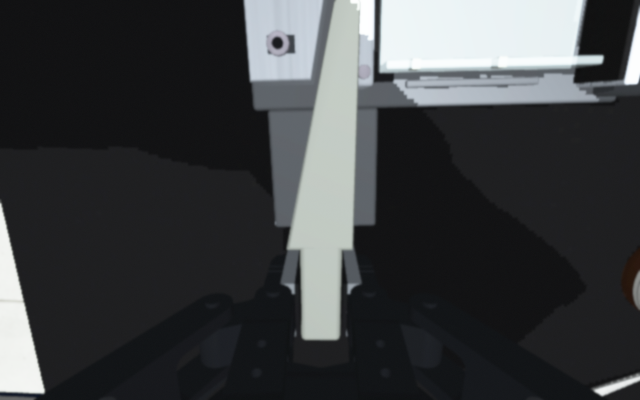

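```bash
python3 -m pendant '[[8,3,-1,-0.021],[0,0,0,0],[0,0,0,0]]'
python3 - <<'E'
from h import *
goto(cw(-66,-113.5,15),CX); snap("wrist","w12"); s,p,M=tool()
print("tcp caster",wc(p).round(1)); im,d,c=load("w12"); L=wc(cloud(c,d).reshape(-1,3)); L=L[(d.ravel()>.1)]
x,y,z=L.T
for a in range(-75,0,10):
    q=(y>=a)&(y<a+10)&(x>-110)&(x<-30)
    w=q&(z>60); dm=q&(z>43)&(z<52)
    print(a,"wedge x",(x[w].min().round(1),x[w].max().round(1),np.median(z[w]).round(1)) if w.sum()>5 else None, "low-top x",(np.percentile(x[dm],[1,99]).round(1)) if dm.sum()>5 else None)
E
```

```text
clock: 16.45
ee_pos: [0.5216, -0.1408, 0.0567]
orientation: [0.702, -0.015, 0.711, 0.027]
wrist_force: [0.4, 0.5, -0.5]
finger_gap: 0.0156
clock 16.45 tcp [ 0.5216 -0.1408  0.0567] zax [ 0.998  0.06  -0.012] xax [-0.0133  0.0163 -0.9998] F [ 0.4  0.5 -0.5] gap 0.0156
twist 0.0028 or -3.139
shift now axes mm [41.7  0.7  0.7]
shift after twist [41.7  0.7  0.7]
tcp caster [[ -66.3 -114.7   56.6]]
-75 wedge x (np.float64(-75.4), np.float64(-54.9), np.float64(84.0)) low-top x None
-65 wedge x (np.float64(-73.5), np.float64(-54.8), np.float64(84.0)) low-top x None
-55 wedge x (np.float64(-71.3), np.float64(-54.7), np.float64(84.0)) low-top x None
-45 wedge x (np.float64(-69.2), np.float64(-54.8), np.float64(83.9)) low-top x [-96.6 -40.5]
-35 wedge x (np.float64(-67.2), np.float64(-54.8), np.float64(83.9)) low-top x [-97.  -40.3]
-25 wedge x (np.float64(-65.3), np.float64(-54.7), np.float64(83.8)) low-top x [-97.  -40.5]
-15 wedge x (np.float64(-63.2), np.float64(-54.7), np.float64(83.8)) low-top x [-97.  -40.5]
-5 wedge x None low-top x [-97.  -40.2]
```

```bash
python3 -m pendant '[[22,0,0,0],[0,0,0,0]]'
python3 - <<'E'
from h import *
goto(cw(-66.3,-113.5,15),CX)
E
```

```text
clock: 16.7
ee_pos: [0.5219, -0.1402, 0.035]
orientation: [0.703, -0.015, 0.711, 0.027]
wrist_force: [-0.1, -0.7, -0.4]
finger_gap: 0.0154
clock 16.7 tcp [ 0.5219 -0.1402  0.035 ] zax [ 0.998  0.061 -0.011] xax [-0.0118  0.0165 -0.9998] F [-0.1 -0.7 -0.4] gap 0.0154
twist 0.0034 or -3.138
shift now axes mm [20.1  0.5 -0.2]
shift after twist [20.1  0.5 -0.2]
```

```bash
python3 -m pendant '[[18,0,0,0],[1,0,0,0],[0,0,0,0]]'
python3 - <<'E'
from h import *
goto(cw(-66.3,-113.5,15),CX); snap("wrist","w13")
E
```

```text
clock: 17.0
ee_pos: [0.5228, -0.1404, 0.0178]
orientation: [0.703, -0.015, 0.71, 0.027]
wrist_force: [-0.1, -0.2, -0.7]
finger_gap: 0.0156
clock 17.0 tcp [ 0.5228 -0.1404  0.0178] zax [ 0.998  0.06  -0.009] xax [-0.0102  0.0163 -0.9998] F [-0.1 -0.2 -0.7] gap 0.0156
twist 0.0031 or -3.139
shift now axes mm [ 2.9  1.1 -1.2]
shift after twist [ 2.9  1.1 -1.2]
```

View pics/w13.png

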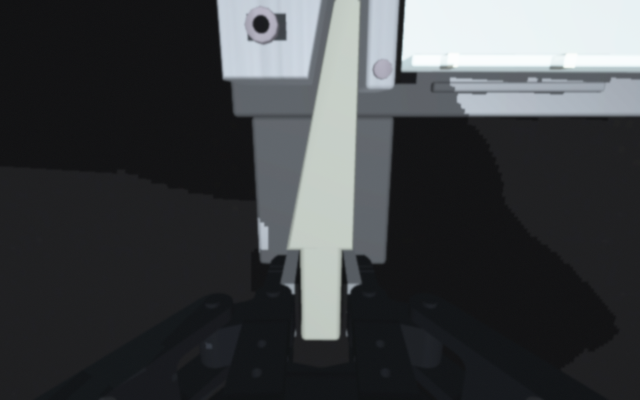

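The wedge's tip sits in the slot between the stop and the dam (345,5), clear on both sides. Lower the last 2 mm and release.

```bash
python3 -m pendant '[[2,0,0,0],[0,0,0,0]]'
python3 -m pendant '[[0,0,0,0],[0,0,0,0],[0,0,0,0]]' 0.3
python3 - <<'E'
from h import *
goto(cw(-66.3,-113.5,15),CX); snap("wrist","w14")
im,d,c=load("w14"); L=wc(cloud(c,d).reshape(-1,3))[d.ravel()>.1]; x,y,z=L.T
for a in range(-135,-5,10):
    q=(y>=a)&(y<a+10)&(x>-80)&(x<-52.8)&(z>36)&(z<45)
    print(a,(x[q].min().round(1),x[q].max().round(1),np.median(z[q]).round(1)) if q.sum()>5 else None)
E
```

```text
clock: 17.25
ee_pos: [0.5236, -0.1405, 0.0173]
orientation: [0.704, -0.016, 0.71, 0.027]
wrist_force: [-1.1, 0.4, -0.7]
finger_gap: 0.0154
clock: 17.55
ee_pos: [0.5243, -0.1407, 0.0183]
orientation: [0.705, -0.016, 0.709, 0.027]
wrist_force: [-0.5, 0.0, 0.3]
finger_gap: 0.0301
clock 17.55 tcp [ 0.5243 -0.1407  0.0183] zax [ 0.998  0.06  -0.006] xax [-0.0067  0.016  -0.9998] F [-0.5  0.   0.3] gap 0.0301
twist 0.0032 or -3.138
shift now axes mm [ 3.4  1.4 -2.7]
shift after twist [ 3.4  1.4 -2.7]
-135 (np.float64(-79.5), np.float64(-57.0), np.float64(41.9))
-125 (np.float64(-79.5), np.float64(-57.1), np.float64(41.9))
-115 (np.float64(-79.5), np.float64(-57.3), np.float64(41.9))
-105 (np.float64(-80.0), np.float64(-53.8), np.float64(41.9))
-95 (np.float64(-78.2), np.float64(-53.9), np.float64(42.0))
-85 (np.float64(-76.4), np.float64(-54.1), np.float64(42.0))
-75 (np.float64(-74.3), np.float64(-54.4), np.float64(42.0))
-65 (np.float64(-72.6), np.float64(-54.2), np.float64(42.0))
-55 (np.float64(-70.7), np.float64(-54.5), np.float64(42.1))
-45 (np.float64(-79.7), np.float64(-54.7), np.float64(42.0))
-35 (np.float64(-69.8), np.float64(-55.0), np.float64(42.0))
-25 (np.float64(-67.8), np.float64(-55.3), np.float64(42.0))
-15 (np.float64(-65.8), np.float64(-55.2), np.float64(42.0))
```

Wedge is flat (top at z 42), flat face parallel to the dam, xc≈-66.5, yc≈-70, released. Retreat, go behind the tang end, shut the fingers.

```bash
python3 -m pendant '[[-35,0,-1,0],[-35,0,0,0],[0,-25,0,0],[0,-25,0,0],[0,0,0,0]]'
python3 -m pendant '[[0,0,0,0],[0,0,0,0]]' 1 60
python3 - <<'E'
from h import *
s,p,M=tool(); print(wc(p).round(1))
goto(cw(-65,-160,18),CX); snap("wrist","w15")
im,d,c=load("w15"); L=wc(cloud(c,d).reshape(-1,3))[d.ravel()>.1]; x,y,z=L.T
q=(x>-85)&(x<-50)&(z>36)&(z<45)&(y<-60)&(y>-150); print("wedge back y",np.percentile(y[q],[.3,1]).round(1), "tang x",np.percentile(x[q&(y<-110)],[2,98]).round(1))
E
```

```text
clock: 18.1
ee_pos: [0.527, -0.1921, 0.0902]
orientation: [0.704, -0.017, 0.709, 0.028]
wrist_force: [0.2, -0.8, 0.1]
finger_gap: 0.0298
clock: 18.3
ee_pos: [0.5268, -0.1918, 0.0901]
orientation: [0.704, -0.016, 0.709, 0.028]
wrist_force: [-0.1, 0.5, -0.3]
finger_gap: 0.0018
[[ -64.  -166.1   90.1]]
clock 18.3 tcp [ 0.5268 -0.1918  0.0901] zax [ 0.998  0.063 -0.007] xax [-0.0079  0.0164 -0.9998] F [-0.1  0.5 -0.3] gap 0.0018
twist 0.0056 or -3.136
shift now axes mm [72.2  4.9 -0.5]
shift after twist [72.2  4.9 -0.5]
wedge back y [-135.8 -134.7] tang x [-72.8 -57.4]
```

View pics/w15.png

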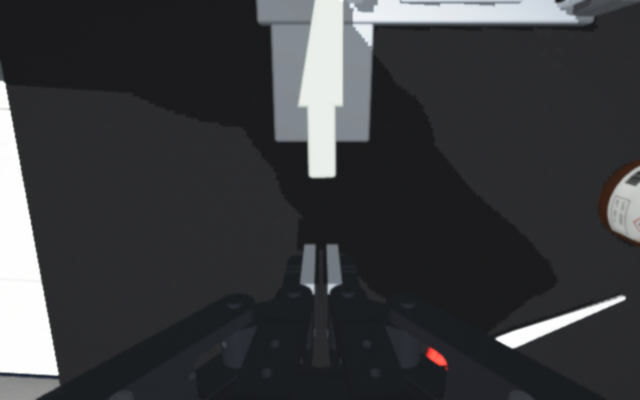

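The wedge stands free in the slot. Its tang end is at (322,177), about y -135; the shut fingers are behind it at (322,265).

```bash
python3 -m pendant '[[36,3,0,0.004],[34,0,0,0],[0,0,0,0]]'
python3 - <<'E'
from h import *
s,p,M=tool(); print(wc(p).round(1))
goto(cw(-65,-150,18),CX)
E
```

```text
clock: 18.65
ee_pos: [0.5274, -0.1845, 0.0188]
orientation: [0.705, -0.016, 0.709, 0.028]
wrist_force: [-0.3, -0.5, -0.3]
finger_gap: 0.0003
[[ -63.  -158.9   18.8]]
clock 18.65 tcp [ 0.5274 -0.1845  0.0188] zax [ 0.998  0.062 -0.005] xax [-0.0061  0.0177 -0.9998] F [-0.3 -0.5 -0.3] gap 0.0003
twist 0.0052 or -3.136
shift now axes mm [ 1.   8.9 -2. ]
shift after twist [ 1.   8.9 -2. ]
```

```bash
python3 -m pendant '[[0,8,-2,0.004],[0,6,0,0],[0,5,0,0],[0,0,0,0]]'
python3 - <<'E'
from h import *
s,p,M=tool(); print(wc(p).round(1))
goto(cw(-65,-130,18),CX)
E
```

```text
clock: 19.05
ee_pos: [0.5253, -0.163, 0.0224]
orientation: [0.706, -0.015, 0.708, 0.027]
wrist_force: [-0.6, 0.2, 0.3]
finger_gap: 0.0001
[[ -63.9 -137.3   22.4]]
clock 19.05 tcp [ 0.5253 -0.163   0.0224] zax [ 0.998  0.059 -0.003] xax [-0.0041  0.0181 -0.9998] F [-0.6  0.2  0.3] gap 0.0001
twist 0.0024 or -3.139
shift now axes mm [ 4.6  7.2 -1.1]
shift after twist [ 4.6  7.2 -1.1]
```

```bash
python3 -m pendant '[[3,5,-1,0.002],[1,5,0,0],[0,0,0,0]]'
python3 - <<'E'
from h import *
s,p,M=tool(); print(wc(p).round(1),s["wrist_force"].round(1)); snap("wrist","w16")
im,d,c=load("w16"); L=wc(cloud(c,d).reshape(-1,3))[d.ravel()>.1]; x,y,z=L.T
q=(x>-85)&(x<-50)&(z>38)&(z<45)&(y<-50)&(y>-150); print("wedge back y",np.percentile(y[q],[.3,1,3]).round(1), "tang x",np.percentile(x[q&(y<-100)],[2,98]).round(1))
E
```

```text
clock: 19.35
ee_pos: [0.5249, -0.1523, 0.0201]
orientation: [0.707, -0.014, 0.707, 0.027]
wrist_force: [0.1, -0.0, -0.3]
finger_gap: -0.0001
[[ -63.6 -126.6   20.1]] [ 0.1 -0.  -0.3]
wedge back y [-120.5 -120.2 -116.6] tang x [-76.2 -53. ]
```

View pics/w16.png

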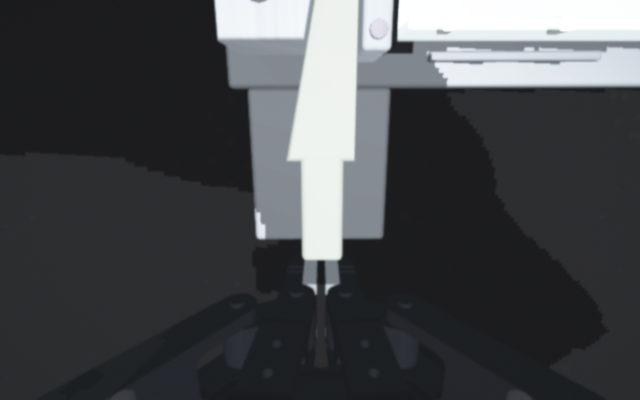

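The fingers touch the tang end at (322,260), and the wedge goes straight into the slot.

```bash
python3 -m pendant '[[1,6,-1,0.002],[1,6,0,0],[1,6,0,0],[0,0,0,0]]'
python3 - <<'E'
from h import *
s,p,M=tool(); print(wc(p).round(1),s["wrist_force"].round(1)); print(M[:,2].round(3),M[:,0].round(3))
E
```

```text
clock: 19.8
ee_pos: [0.5234, -0.1348, 0.0175]
orientation: [0.707, -0.014, 0.706, 0.025]
wrist_force: [-0.1, 0.4, 0.0]
finger_gap: 0.0002
[[ -64.1 -109.    17.5]] [-0.1  0.4  0. ]
[0.999 0.054 0.002] [ 0.001  0.016 -1.   ]
```

```bash
python3 -m pendant '[[0,5,0,0.002],[0,5,0,0],[0,5,0,0],[0,0,0,0]]'
python3 - <<'E'
from h import *
s,p,M=tool(); print(wc(p).round(1),s["wrist_force"].round(1)); print(M[:,2].round(3),M[:,0].round(3)); snap("wrist","w17"); s=tool()[0]; print(s["wrist_force"])
E
```

```text
clock: 20.2
ee_pos: [0.5229, -0.1187, 0.0177]
orientation: [0.708, -0.013, 0.706, 0.024]
wrist_force: [0.1, 0.3, 0.6]
finger_gap: 0.0002
[[-63.7 -92.9  17.7]] [0.1 0.3 0.6]
[0.999 0.052 0.002] [ 0.001  0.015 -1.   ]
[-0.48540899 -0.38532646  0.20379021]
```

View pics/w17.png

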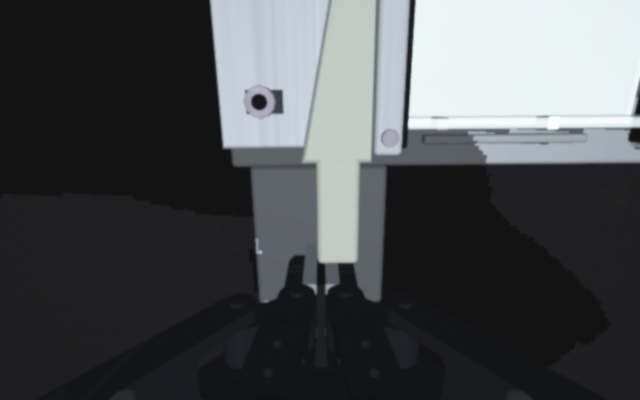

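The wedge has begun to carry the dam over; the tang centre is at column 338, the fingers at 321. I'll back off a little, shift over and push on.

```bash
python3 -m pendant '[[0,-4,0,0],[0,0,8,0],[0,5,0,0],[0,5,0,0],[0,0,0,0]]'
python3 - <<'E'
from h import *
s,p,M=tool(); print(wc(p).round(1),s["wrist_force"].round(1)); snap("wrist","w18"); s=tool()[0]; print(s["wrist_force"]); cast_check("w18")
im,d,c=load("w18"); L=wc(cloud(c,d).reshape(-1,3))[d.ravel()>.1]; x,y,z=L.T
q=(x>-85)&(x<-40)&(z>38)&(z<45)&(y<-45)&(y>-150); print("wedge back y",np.percentile(y[q],[.3,1,3]).round(1), "tang x",np.percentile(x[q&(y<-50)],[2,98]).round(1))
E
```

```text
clock: 20.75
ee_pos: [0.5309, -0.1123, 0.0176]
orientation: [0.707, -0.013, 0.707, 0.023]
wrist_force: [0.2, -0.2, -0.6]
finger_gap: 0.0004
[[-55.3 -87.   17.6]] [ 0.2 -0.2 -0.6]
[-0.08817439 -0.46387816 -0.32991733]
base x,y -27.4 [-54.5  21.5]
tray floor z 16.0 x [-27.2  68.6]
wall n 3072 x [-31.   59.5] y [-30.4 -28.4 -26.6] z 36.7
wall n 0 x None y None z None
endplate face None endblock None
dam top x [-51.1 -34. ]
wedge back y [-81.  -80.9 -80.6] tang x [-67.1 -45.3]
```

View pics/w18.png

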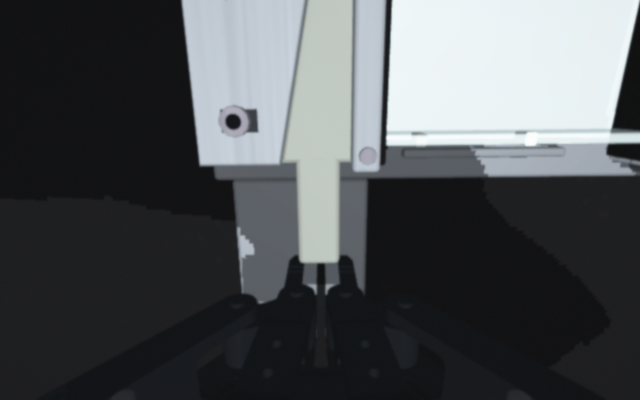

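```bash
python3 -m pendant '[[0,5,0.5,0],[0,4,0.5,0],[0,0,0,0]]'
python3 - <<'E'
from h import *
s,p,M=tool(); print(wc(p).round(1),s["wrist_force"].round(1))
E
python3 -m pendant '[[0,3,0.5,0],[0,2,0,0]]'
python3 - <<'E'
from h import *
s,p,M=tool(); print(wc(p).round(1),s["wrist_force"].round(1))
E
```

```text
clock: 21.1
ee_pos: [0.5317, -0.1037, 0.018]
orientation: [0.708, -0.013, 0.706, 0.023]
wrist_force: [1.2, -1.1, 0.2]
finger_gap: 0.0
[[-54.1 -78.4  18. ]] [ 1.2 -1.1  0.2]
clock: 21.3
ee_pos: [0.5321, -0.1003, 0.0183]
orientation: [0.708, -0.013, 0.706, 0.021]
wrist_force: [1.5, -7.4, -0.9]
finger_gap: 0.0003
[[-53.5 -75.1  18.3]] [ 1.5 -7.4 -0.9]
```

```bash
for i in 1; do python3 -m pendant '[[0,3,0.5,0],[0,3,0.5,0]]'; done
python3 - <<'E'
from h import *
s,p,M=tool(); print(wc(p).round(1),s["wrist_force"].round(1))
E
```

```text
clock: 21.5
ee_pos: [0.5325, -0.0972, 0.0186]
orientation: [0.708, -0.014, 0.706, 0.019]
wrist_force: [0.3, -9.4, -0.0]
finger_gap: 0.0001
[[-52.9 -72.   18.6]] [ 0.3 -9.4 -0. ]
```

```bash
python3 -m pendant '[[0,3.5,0.3,0],[0,3.5,0.3,0]]'
python3 -m pendant '[[0,3.5,0.3,0],[0,3.5,0.3,0]]'
python3 - <<'E'
from h import *
s,p,M=tool(); print(wc(p).round(1),s["wrist_force"].round(1),M[:,2].round(3),M[:,0].round(3))
E
```

```text
clock: 21.7
ee_pos: [0.5328, -0.0945, 0.019]
orientation: [0.709, -0.014, 0.705, 0.016]
wrist_force: [0.1, -10.4, -1.8]
finger_gap: -0.0002
clock: 21.9
ee_pos: [0.5331, -0.0928, 0.0194]
orientation: [0.709, -0.015, 0.705, 0.012]
wrist_force: [0.2, -10.2, -1.3]
finger_gap: -0.0002
[[-52.1 -67.7  19.4]] [  0.2 -10.2  -1.3] [0.999 0.038 0.006] [ 0.006 -0.005 -1.   ]
```

```bash
python3 -m pendant '[[0,5,0.2,0.003],[0,5,0.2,0.003]]'
python3 - <<'E'
from h import *
s,p,M=tool(); print(wc(p).round(1),s["wrist_force"].round(1),M[:,2].round(3),M[:,0].round(3))
E
```

```text
clock: 22.1
ee_pos: [0.5333, -0.0908, 0.02]
orientation: [0.71, -0.014, 0.704, 0.004]
wrist_force: [-0.2, -19.3, -2.9]
finger_gap: 0.0002
[[-51.7 -65.6  20. ]] [ -0.2 -19.3  -2.9] [1.    0.025 0.009] [ 0.009 -0.015 -1.   ]
```

```bash
python3 -m pendant '[[0,-10,0,0.01],[0,-15,0,0.01],[-45,0,0,0],[-45,10,0,0],[-45,45,0,0]]'
python3 -m pendant '[[0,30,15,0],[0,0,0,0],[0,0,0,0]]'
python3 - <<'E'
from h import *
s,p,M=tool(); print(wc(p).round(1),s["wrist_force"].round(1),M[:,2].round(3),M[:,0].round(3)); snap("wrist","w19"); cast_check("w19")
im,d,c=load("w19"); L=wc(cloud(c,d).reshape(-1,3))[d.ravel()>.1]; x,y,z=L.T
q=(x>-85)&(x<-40)&(z>38)&(z<45)&(y<-36)&(y>-150); print("wedge back y",np.percentile(y[q],[.3,1,3]).round(1), "tang x",np.percentile(x[q],[2,98]).round(1))
E
```

```text
clock: 22.6
ee_pos: [0.5278, -0.074, 0.1446]
orientation: [0.706, -0.003, 0.708, -0.008]
wrist_force: [2.0, -0.1, 0.1]
finger_gap: -0.0
clock: 22.9
ee_pos: [0.5458, -0.0389, 0.1491]
orientation: [0.708, -0.003, 0.706, -0.004]
wrist_force: [-0.4, -0.7, -0.6]
finger_gap: 0.0002
[[-36.3 -14.6 149.1]] [-0.4 -0.7 -0.6] [ 1.    -0.002  0.002] [ 0.002 -0.01  -1.   ]
base x,y -67.9 [-54.   47.4]
tray floor z 16.0 x [-28.  69.]
wall n 764 x [-28.1  65.1] y [-30.1 -27.7 -26.4] z 36.5
wall n 788 x [-29.   64.9] y [25.6 27.7 29.4] z 36.7
endplate face 70.3 endblock 94.0
dam top x [-55.  -30.1]
wedge back y [-53.9 -53.5 -53. ] tang x [-60.6 -45.3]
```

View pics/w19.png

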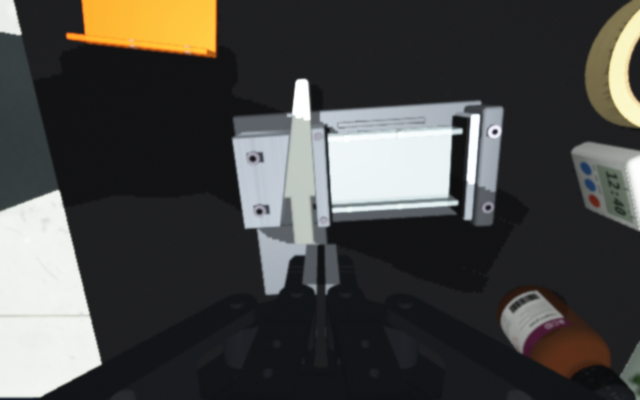

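Run:
```python
from h import *
for t in ["w5","w7","w19"]:
    im,d,c=load(t); L=wc(cloud(c,d).reshape(-1,3))[d.ravel()>.1]; x,y,z=L.T
    def edge(sel,hi):
        v=[]
        for b in range(-28,28,4):
            q=sel&(y>=b)&(y<b+4)
            if q.sum()>3: v.append(x[q].max() if hi else x[q].min())
        return np.median(v).round(2)
    ep=(z>42.5)&(z<46.8)&(x>62)&(x<78); eb=(z>45.5)&(z<52)&(x>76)&(x<100); dm=(z>43.5)&(z<49)&(x>-45)&(x<-20)
    st=(z>45)&(z<52)&(x<-80)&(x>-105)
    print(t,"ep face",edge(ep,0),"ep back",edge(ep,1),"eb front",edge(eb,0),"eb back",edge(eb,1),"dam front",edge(dm,1),"stop back",edge(st,0))
```

```text
w5 ep face 68.13 ep back 76.09 eb front 79.6 eb back 93.65 dam front -40.59 stop back -97.45
w7 ep face 68.37 ep back 76.69 eb front 79.56 eb back 94.3 dam front -39.9 stop back -97.5
w19 ep face 70.29 ep back 77.9 eb front 77.55 eb back 94.03 dam front -29.66 stop back -97.82
```

End plate moved about 2.1 ± 0.3 mm, which isn't conclusive. I'll press once more, gently, and see if the wedge still advances.

```bash
python3 -m pendant '[[0,-45,0,-0.03],[0,-40,-10,-0.02],[20,0,-6,-0.01],[0,0,0,0]]'
python3 - <<'E'
from h import *
goto(cw(-53,-76,19),CX)
E
```

```text
clock: 23.35
ee_pos: [0.5283, -0.1288, 0.1272]
orientation: [0.706, -0.024, 0.708, 0.018]
wrist_force: [-0.4, 0.8, -0.9]
finger_gap: 0.0001
clock 23.35 tcp [ 0.5283 -0.1288  0.1272] zax [ 0.998  0.06  -0.003] xax [-0.0021 -0.0085 -1.    ] F [-0.4  0.8 -0.9] gap 0.0001
twist 0.0034 or -3.138
shift now axes mm [108.   28.2   6.3]
shift after twist [108.   28.2   6.2]
```

```bash
python3 -m pendant '[[40,5,3,0],[40,5,3,0],[20,0,0,0],[0,0,0,0]]'
python3 - <<'E'
from h import *
s,p,M=tool(); print(wc(p).round(1))
goto(cw(-53,-70,19),CX)
E
```

```text
clock: 23.75
ee_pos: [0.5347, -0.1213, 0.0256]
orientation: [0.706, -0.022, 0.707, 0.017]
wrist_force: [-0.1, 0.4, 1.0]
finger_gap: 0.0001
[[-52.1 -96.1  25.6]]
clock 23.75 tcp [ 0.5347 -0.1213  0.0256] zax [ 0.998  0.055 -0.001] xax [-7.0e-04 -7.6e-03 -1.0e+00] F [-0.1  0.4  1. ] gap 0.0001
twist -0.0019 or 3.14
shift now axes mm [ 6.4 26.2 -0.9]
shift after twist [ 6.4 26.2 -0.9]
```

```bash
python3 -m pendant '[[5,8,0,0],[0,8,0,0],[0,5,0,0],[0,0,0,0]]'
python3 -m pendant '[[0,2,0,0],[0,2.5,0,0]]'
python3 - <<'E'
from h import *
s,p,M=tool(); print(wc(p).round(1),s["wrist_force"].round(1))
E
```

```text
clock: 24.15
ee_pos: [0.5352, -0.0983, 0.0232]
orientation: [0.708, -0.022, 0.706, 0.017]
wrist_force: [0.2, -0.1, -0.2]
finger_gap: 0.0001
clock: 24.35
ee_pos: [0.5359, -0.0934, 0.0246]
orientation: [0.708, -0.022, 0.705, 0.017]
wrist_force: [0.8, -0.5, 1.0]
finger_gap: -0.0001
[[-49.2 -68.4  24.6]] [ 0.8 -0.5  1. ]
```

```bash
python3 -m pendant '[[2,3,-2,0],[1,3,-1,0]]'
python3 - <<'E'
from h import *
s,p,M=tool(); print(wc(p).round(1),s["wrist_force"].round(1))
E
python3 -m pendant '[[1,2.5,0,0],[0,2.5,0,0]]'
python3 - <<'E'
from h import *
s,p,M=tool(); print(wc(p).round(1),s["wrist_force"].round(1),M[:,0].round(3))
E
```

```text
clock: 24.55
ee_pos: [0.5345, -0.0905, 0.0227]
orientation: [0.71, -0.023, 0.704, 0.015]
wrist_force: [1.7, -13.9, 4.4]
finger_gap: 0.0002
[[-50.6 -65.5  22.7]] [  1.7 -13.9   4.4]
clock: 24.75
ee_pos: [0.5347, -0.0907, 0.0225]
orientation: [0.711, -0.024, 0.702, 0.011]
wrist_force: [0.7, -7.2, -3.1]
finger_gap: 0.0
[[-50.3 -65.6  22.5]] [ 0.7 -7.2 -3.1] [ 0.013 -0.018 -1.   ]
```

```bash
python3 -m pendant '[[0,4,0,0.003]]'
python3 -m pendant '[[0,5,0,0.003]]'
python3 -m pendant '[[0,5,0,0.003]]'
python3 - <<'E'
from h import *
s,p,M=tool(); print(wc(p).round(1),s["wrist_force"].round(1),M[:,0].round(3))
E
```

```text
clock: 24.85
ee_pos: [0.5347, -0.0906, 0.0227]
orientation: [0.712, -0.023, 0.702, 0.007]
wrist_force: [1.0, -15.6, -2.8]
finger_gap: -0.0001
clock: 24.95
ee_pos: [0.5346, -0.0906, 0.023]
orientation: [0.713, -0.023, 0.701, 0.002]
wrist_force: [1.3, -18.6, -4.0]
finger_gap: -0.0002
clock: 25.05
ee_pos: [0.5345, -0.0908, 0.0231]
orientation: [0.713, -0.023, 0.7, -0.003]
wrist_force: [0.9, -15.3, -5.0]
finger_gap: 0.0002
[[-50.5 -65.7  23.1]] [  0.9 -15.3  -5. ] [ 0.019 -0.035 -0.999]
```

No further advance at 15–19 N, so the wedge is home. Retreating for a final look.

```bash
python3 -m pendant '[[0,-10,0,0.01],[0,-20,0,0.01],[-45,0,0,0],[-45,0,0,0],[-45,10,10,0]]'
python3 -m pendant '[[-20,40,15,0],[-20,40,20,0],[-10,20,10,0],[0,0,0,0],[0,0,0,0]]'
python3 - <<'E'
from h import *
s,p,M=tool(); print(wc(p).round(1),s["wrist_force"].round(1),M[:,2].round(3),M[:,0].round(3)); snap("wrist","w20"); cast_check("w20")
im,d,c=load("w20"); L=wc(cloud(c,d).reshape(-1,3))[d.ravel()>.1]; x,y,z=L.T
def edge(sel,hi):
        v=[]
        for b in range(-28,28,4):
            q=sel&(y>=b)&(y<b+4)
            if q.sum()>3: v.append(x[q].max() if hi else x[q].min())
        return np.median(v).round(2)
ep=(z>42.5)&(z<46.8)&(x>62)&(x<78); eb=(z>45.5)&(z<52)&(x>76)&(x<100); dm=(z>43.5)&(z<49)&(x>-45)&(x<-20); st=(z>45)&(z<52)&(x<-80)&(x>-105)
print("ep face",edge(ep,0),"eb back",edge(eb,1),"dam front",edge(dm,1),"stop back",edge(st,0))
q=(x>-70)&(x<-40)&(z>38)&(z<45)&(y<-36)&(y>-150); print("wedge back y",np.percentile(y[q],[.3,1,3]).round(1))
E
```

```text
clock: 25.55
ee_pos: [0.5361, -0.1111, 0.1567]
orientation: [0.708, -0.013, 0.705, -0.014]
wrist_force: [1.1, 0.3, -0.5]
finger_gap: -0.0002
clock: 26.05
ee_pos: [0.5853, -0.0068, 0.2119]
orientation: [0.712, -0.011, 0.702, -0.014]
wrist_force: [0.4, -0.6, 0.2]
finger_gap: -0.0002
[[  5.   15.2 211.9]] [ 0.4 -0.6  0.2] [ 1.    -0.004  0.014] [ 0.014 -0.034 -0.999]
base x,y -68.5 [-54.1  47.6]
tray floor z 16.1 x [-28.8  68.9]
wall n 533 x [-29.5  64.9] y [-30.3 -27.4 -24.5] z 36.5
wall n 558 x [-29.9  64.6] y [25.1 27.9 29.6] z 36.7
endplate face 70.4 endblock 94.0
dam top x [-54.9 -30.2]
ep face 70.47 eb back 93.78 dam front -29.67 stop back -97.64
wedge back y [-53.6 -53.3 -52.7]
```

View pics/w20.png

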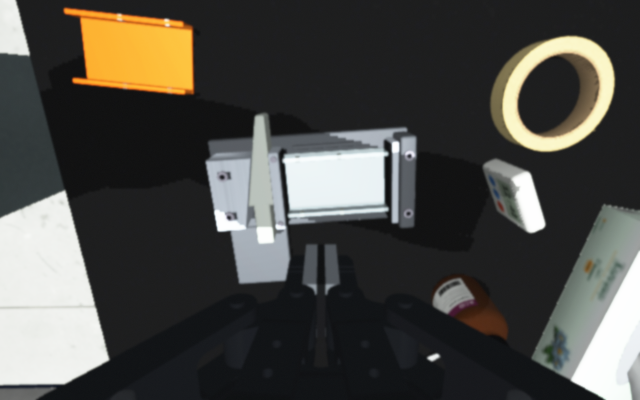

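Run:
```python
from bench import env,sensors
print(env.finish_job(), sensors.sense()["clock"])
```

```text
the job is handed in; nothing more can be done
the job is handed in; nothing more can be done
```

The casting frame is set up and handed in. The clear tray is on its bed, the wedge is home, and the end plate is pushed back as far as I could measure. It took about 26 of the 72 s.

**What I did**
- **Tray:** I lifted the clear tray across its walls and set it flat on the bed at about frame x 14.6, y -0.7 mm. It was not touching the end plate.
- **Wedge start:** I gripped the wedge by its tang, stood it in the slot (tip about 25 mm inside, flat, parallel to the dam) and let go. It stayed there freely.
- **Driving:** I pushed on the tang end with shut fingers. The force rose to a peak reading of about 19 N, below the 28 N that would overload the tray.

**Last checks**
- **Wedge home:** a second press at 14 to 19 N did not move it. After letting go, the tang end was still at y -53.5 mm and the wrist felt no load.
- **Travel:** the dam moved about 10.3 to 10.9 mm. The tray is level and centred within about 0.5 mm across the bed.
- **End plate, less certain:** the camera measured 2.1 to 2.4 mm of travel, with about 0.3 mm error. That alone does not prove the required 2.2 mm. I relied on the wedge not moving under the second press to conclude the plate is on its stop.
- **Other objects:** the arm did not touch the flask, bottle, timer, scissors or other trays, judging by the clearances and force readings. I did not measure their positions again.

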